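# Take apart the washing-up pile on the lavadero

## Task

The four washing things have been piled up on the cement lip to get them out of the way; take the pile apart and put each thing back in its own place. The purple plug goes fully home in the mouth of the brown soda jar, the small nail brush flat, bristles down, in the pulled-out drawer of the clear organiser, the big scrubbing brush bristles down and lengthwise in the middle of the steel drip tray, and the white soap tray upright on the middle of the bamboo drainer, lengthwise with its slats. The soap tray is brittle ceramic, so set it down and never let it drop; leave the bar of soap and the spray nozzle where they are.

Things in the scene. Friction and masses are not known exactly. Their poses are not given: they have to be found in the camera images.
- plug_grip (a point): Purple silicone plug on top of the pile (plug, nail brush, scrub brush, tray), 54 mm tall. From the foot: cone 26 to 40 mm wide, 14 mm tall; flange 54 mm wide, 4 thick; round pull grip 18 mm wide, 36 tall. Point: on the axis in the grip, 40 mm above the foot, 22 above the flange top, 14 below the grip's top; z up. Pinch the grip from above, fingertips clear of the flange.
- nail_block (a point): Small nail brush: bamboo block 84 (x) x 36 (y) x 16 mm on pale bristles 18 mm long (patch 72 x 28), 34 mm high in all, bristles down. Point: centre of the bamboo block, 26 mm above the bristle ends; z up out of its back. At the start it stands on the scrubbing brush's back and carries the plug.
- scrub_block (a point): Big scrubbing brush: bamboo block 118 (x) x 46 (y) x 22 mm on pale bristles 26 mm long (patch 92 x 36), 48 mm high in all, bristles down. Point: centre of the bamboo block, 37 mm above the bristle ends; z up out of its back. At the start its bristles stand in the soap tray (block's underside 12 mm above the tray's rim) and it carries the nail brush.
- soap_tray_mid (a point): White ceramic soap tray, open on top, 130 (x) x 64 (y) x 20 mm high, walls 5 mm, floor 6 mm thick. Point: its centre, half-way up (10 mm above its underside); z up. It stands on the cement under the rest of the pile; once empty, take it from above across its 64 mm width.
- jar_mouth (a point): Brown terracotta soda jar, round, fixed, 75 mm tall, 110 mm wide in the belly, neck 62 mm wide outside. Point: centre of the mouth at the top of the rim; the mouth is a round hole 44 mm wide, open well below. With the plug home its flange lies flat on the rim and its point is 26 mm above this one.
- drawer_floor (a point): Pulled-out upper drawer of the clear two-drawer organiser. Point: on top of its floor (70 mm above the cement), mid-width, 66 mm behind the inside of its front; x points into the organiser, y across, z up. 170 mm wide inside; side walls 38, front 44 mm above the floor; 130 to 150 mm is pulled out; the organiser behind is 120 mm high. Slides stiffly (3 N).
- drip_floor (a point): Shallow steel drip tray, fixed, 170 (along x) x 90 (y) mm, with a rim 10 mm high above the cement. The point is the centre of the top of its floor, 3 mm above the cement; inside, the floor is 164 x 84 mm and the rim rises 7 mm above it. x along its length, z up.
- drainer_top (a point): Low bamboo drainer board, fixed, five slats along x on two cross bars, 170 (x) x 110 (y) x 14 mm high. The point is the centre of its top; x along the slats, z up.
- nozzle_mid (a point): Bystander, leave alone: aluminium spray nozzle standing upright on its collar, 115 mm tall, 38 mm wide at the foot. The point is on its axis, 57 mm up.
- soap_bar_mid (a point): Bystander, leave alone: yellowish bar of laundry soap lying on the cement, 90 (x) x 56 (y) x 34 mm high. The point is its centre.
Things that resemble listed ones, but are neither listed nor needed, are in the scene too. Of the things that look like the part that bears soap_tray_mid, the larger one is meant. Leave any turquoise look-alike of the part that bears scrub_block alone.

How it is judged:
At the end, for the whole second after the job is handed in: Plug in jar: axis within 6 mm, height 5 mm. Nail brush flat on drawer floor, bristles down. Scrub brush bristles down on drip tray, within 20 mm lengthwise, 15 across, 0.25 rad. Soap tray upright on drainer, within 18 mm each way, 0.25 rad of slats. Tilts under 0.10-0.15 rad; released, at rest (horizontal distance between plug_grip and jar_mouth below 0.006 m and z of plug_grip in the frame of jar_mouth between 0.021 and 0.031 m and angle between each of plug_grip, nail_block's own z axis and vertical below 0.15 rad and linear speed of each of plug, nail_brush, scrub_brush, soap_tray below 0.02 m/s and x of nail_block in the frame of drawer_floor between -0.055 and 0.055 m and y of nail_block in the frame of drawer_floor between -0.07 and 0.07 m and z of nail_block in the frame of drawer_floor between 0.02 and 0.032 m and x of scrub_block in the frame of drip_floor between -0.02 and 0.02 m and y of scrub_block in the frame of drip_floor between -0.015 and 0.015 m and z of scrub_block in the frame of drip_floor between 0.031 and 0.043 m and angle between scrub_block's own z axis and vertical below 0.12 rad and angle between the x axis of scrub_block and the x axis of drip_floor, either way round below 0.25 rad and x of soap_tray_mid in the frame of drainer_top between -0.018 and 0.018 m and y of soap_tray_mid in the frame of drainer_top between -0.018 and 0.018 m and z of soap_tray_mid in the frame of drainer_top between 0.005 and 0.015 m and angle between soap_tray_mid's own z axis and vertical below 0.1 rad and angle between the x axis of soap_tray_mid and the x axis of drainer_top, either way round below 0.25 rad); the robot touches nothing.
It fails at once if the spray nozzle is shoved or knocked over (distance of nozzle_mid from where it was at the start of the episode above 0.03 m or angle between nozzle_mid's own z axis and vertical above 0.5 rad).
It fails at once if the bar of soap is shoved (distance of soap_bar_mid from where it was at the start of the episode above 0.03 m).
It fails at once if the soap tray is dropped (falls free faster than 0.6 m/s, about 18 mm) (contact force between the fingers and soap_tray below 0.05 N and linear speed of soap_tray above 0.6 m/s).
It also fails if it takes over 139 s, if anything falls off the work surface, if the arm or the gripper's body presses on something with over 40 N, if the wrist force passes 120 N, or if a joint passes its speed limit or range.

## Robot

A 7-joint arm with a two-finger parallel gripper is mounted at the origin on the work surface. World frame = base frame: x ahead of the robot, y to its left, z up, the work surface at z = 0. Lengths are in m, angles in rad, forces in N, time in s.
With the tool pointing down it reaches from about 0.425 to 0.875 m from the base axis. Payload 8.4 kg.
Tool frame: the origin (TCP) lies on the centre line of the jaws, within the pads' length; the fingertips stand 19 mm ahead of it and the grasp point (between the pads) is the TCP (env.tcp_to_tips is the distance from the TCP to the fingertips, in m); z points along the fingers, y is the direction in which the jaws open and shut (so a half turn about z gives the same grasp; the last joint's range is limited). The gripper opens to 87 mm and grips with 3 to 60 N. Pads are 19 mm wide; open, the fingers measure 117 mm over their backs; the gripper's body (75 mm by 190 mm) begins 51 mm behind the grasp point.
Start: joints at [1.084, 0.333, 0.04, 1.465, -0.013, 1.343, -0.059], TCP at [0.246, -0.602, 0.242] pointing down, gripper open.
Joint ranges: [-2.58, 2.58], [-0.38, 2.09], [-1.3, 1.39], [0.25, 2.4], [-1.5, 4.64], [0.08, 2.09], [-2.65, 2.65]. Speed limits (rad/s): [2.22, 2.22, 2.79, 2.79, 3.14, 3.14, 3.14].

## Interface

Orientations are given as a rotation vector (axis times angle).
In Python, from bench import readout, grab_frame, ticket, env gives the robot as it stands.
- The arm moves only by the shell command python3 -m handwheel 'ROWS' [FORCE]. ROWS is JSON, a list that holds one entry, the list of rows, each a list of 7 numbers: the shift along the tool's x, y, z in mm, then the turn, a rotation vector about the tool's x, y, z in rad, then the gripper command: -1 is fully open, 1 is shut, values between are in proportion. In form: [[[x, y, z, wx, wy, wz, claw], ...]]. A call has exactly 10 rows; each row is the pose to reach, as a shift and turn from the pose measured when the call began, along the tool's axes at that moment; what a row does not reach only later rows make up. A row lasts 1/10 s, in which the tool goes at most 50 mm and 8.59 degrees, less where a joint would pass 70% of its speed; a pose out of reach is approached as far as the arm can. A call with a gripper value outside its range is refused whole. The fingers move at their own pace and stop on an object; FORCE is the grip in N (left out, the last holds). Time passes only in rows, so rows that repeat a pose let the fingers close, or fill a call up. It gives the time, the measured TCP pose, the force and the opening at its end, in the units of the state.
- readout.get_obs(): the state, without advancing time (a new reading comes with each control period).
- grab_frame(name): name is "scene" or "top"; returns a dict with "image" (400x640x3 uint8, red, green, blue), "K" (3x3 intrinsics, pixels), "eye" and "rotation" of the camera in the world. Camera axes: x right, y up, looking along -z (the intrinsics and any distortion apply to the point x, -y, -z); pixel columns grow to the right and rows downward; lengths in m; the calibration is good to about 2 mm. A picture is of the moment at which its call begins. There is no depth.
- ticket.finish_job(): hands the job in, once; it reports no verdict.
The state is a dict: "clock": time; "joint_positions": joint angles; "qvel": joint speeds; "joint_torque": joint torques, N m; "tool_pos": TCP position; "eef_rot": TCP orientation; "force": force on the tool from outside, world axes, zero at the start; "torque": the same for the moment, N m; "gripper_width": finger opening in m.
Only numpy, scipy, OpenCV 4.12 (cv2) and the standard library are available. Lean on these libraries where they do the work, as an engineer would, in place of code of your own. Each camera call takes 0.05 s, during which the arm holds its last target.

## Working session

There is one attempt and no reset: what is moved stays moved. The work goes in short steps, Python scripts to look and compute and a shell command to move; the robot and the scene stay as the last step left them, time stands still between calls to the robot, and variables do not carry over. Pictures are saved under pics/ and viewed, and the job is handed in when it is done.

```bash
ls; mkdir -p pics; python3 - <<'E'
from bench import readout, grab_frame, ticket, env
import cv2
print(readout.get_obs()); print(env.tcp_to_tips)
for n in("scene","top"):
    f=grab_frame(n); cv2.imwrite(f"pics/{n}0.png",f["image"][:,:,::-1]); print(n,f["K"],f["eye"],f["rotation"],[k for k in f])
E
```

```text
pics
{'clock': 0.0, 'joint_positions': array([ 1.08378436,  0.33386581,  0.0398643 ,  1.46626067, -0.01344841,
        1.34329166, -0.05846094]), 'qvel': array([-4.54246124e-05, -5.05447506e-04,  8.47265885e-04, -3.85031184e-04,
        6.72118410e-04,  1.03738716e-03, -1.71610717e-04]), 'joint_torque': array([-1.20264477e-05, -6.56364942e+01,  1.33491587e+00, -4.03798771e+01,
       -5.99103305e-02,  4.48232470e-02,  1.83054653e-04]), 'tool_pos': array([ 0.24563855, -0.60133131,  0.24069343]), 'eef_rot': array([-3.08121927e+00, -6.05101364e-01,  5.55562557e-04]), 'force': array([0.13391082, 0.6043174 , 0.29720028]), 'torque': array([0.00611955, 0.01830746, 0.00106923]), 'gripper_width': 0.08728478992559954}
0.019
scene [[428.50766478   0.         316.20841079]
 [  0.         428.50766478 201.83465467]
 [  0.           0.           1.        ]] [1.26144708 0.58185634 0.74550596] [0.53028444 1.06635307 2.04988046] ['image', 'K', 'eye', 'rotation']
top [[516.67339891   0.         322.70761088]
 [  0.         516.67339891 211.21157504]
 [  0.           0.           1.        ]] [ 0.12641198 -0.02088181  1.96377895] [ 0.16356923 -0.16439962 -1.5617456 ] ['image', 'K', 'eye', 'rotation']
```

View pics/scene0.png

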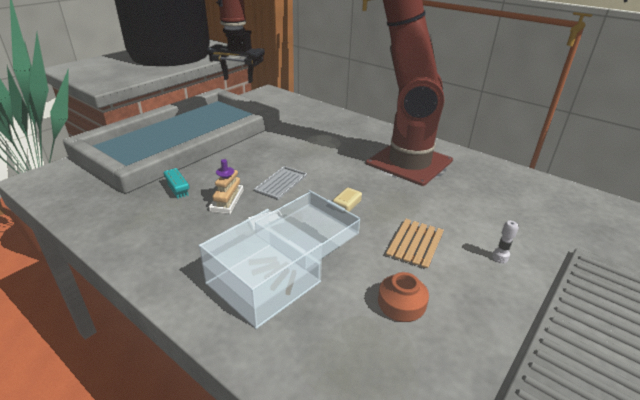

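View pics/top0.png

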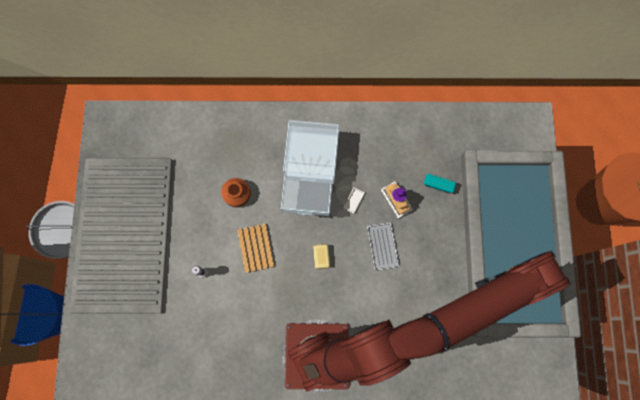

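The top view shows the pile at (397,198), with a small white tray decoy at (356,200), a turquoise brush decoy at (440,184), the steel tray at (383,246) and the drawer at (307,195). The drainer is at (256,248), the jar at (236,192), the soap at (321,256) and the nozzle at (198,271). I'll write helpers and take close crops next.

```bash
cat > h.py <<'E'
import numpy as np, cv2
from scipy.spatial.transform import Rotation as R
from bench import readout, grab_frame, env
def cam(n):
    f=grab_frame(n); f["R"]=R.from_rotvec(f["rotation"]).as_matrix() if np.array(f["rotation"]).shape==(3,) else np.array(f["rotation"]); f["bgr"]=f["image"][:,:,::-1].copy(); return f
def ray(f,p):
    K=f["K"]; d=np.array([(p[0]-K[0,2])/K[0,0],-(p[1]-K[1,2])/K[1,1],-1.]); d=f["R"]@d; return np.array(f["eye"]),d/np.linalg.norm(d)
def plane(f,p,z):
    o,d=ray(f,p); return o+d*(z-o[2])/d[2]
def proj(f,X):
    c=f["R"].T@(np.array(X)-f["eye"]); K=f["K"]; return np.array([K[0,2]+K[0,0]*c[0]/-c[2],K[1,2]+K[1,1]*c[1]/c[2]])
def tri(f1,p1,f2,p2):
    o1,d1=ray(f1,p1);o2,d2=ray(f2,p2)
    A=np.stack([d1,-d2],1); s=np.linalg.lstsq(A,o2-o1,rcond=None)[0]
    a=o1+s[0]*d1;b=o2+s[1]*d2
    return (a+b)/2,np.linalg.norm(a-b)
def crop(f,u0,v0,u1,v1,k,name):
    c=cv2.resize(f["bgr"][v0:v1,u0:u1],None,fx=k,fy=k,interpolation=cv2.INTER_CUBIC); cv2.imwrite("pics/"+name,c)
E
python3 - <<'E'
from h import *
s=cam("scene");t=cam("top")
np.save("/tmp/x.npy",0)
crop(s,150,140,360,290,3.8 and 3,"s_a.png"); crop(t,275,110,475,280,4,"t_a.png")
crop(s,360,200,530,330,4,"s_b.png"); crop(t,180,160,300,290,4,"t_b.png")
for n,f in(("top",t),("scene",s)): print(n,proj(f,[0,0,0]),proj(f,readout.get_obs()["tool_pos"]))
E
```

```text
top [316.48062952 355.9833501 ] [497.78870899 284.42458266]
scene [408.74118692 161.87626664] [237.15621359  74.86870635]
```

View pics/s_a.png

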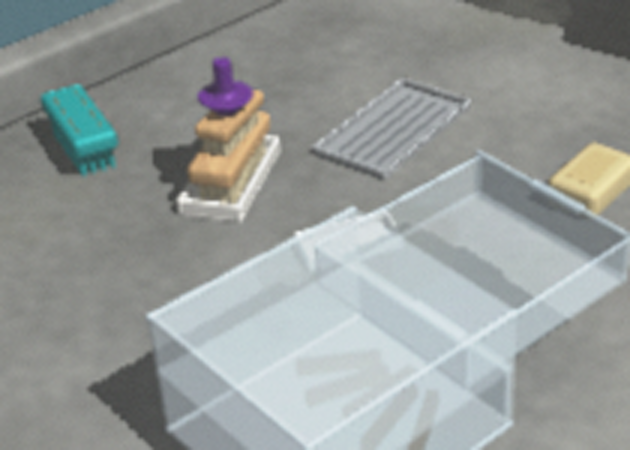

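View pics/t_a.png

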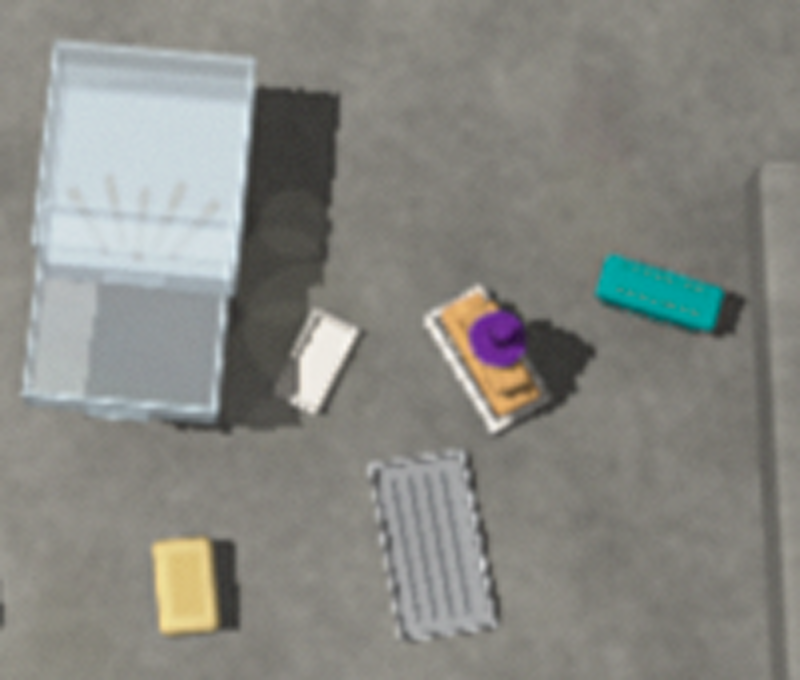

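View pics/s_b.png

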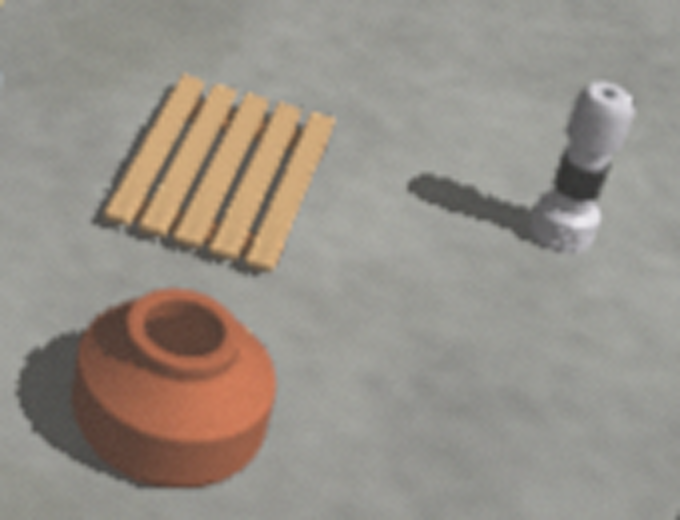

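View pics/t_b.png

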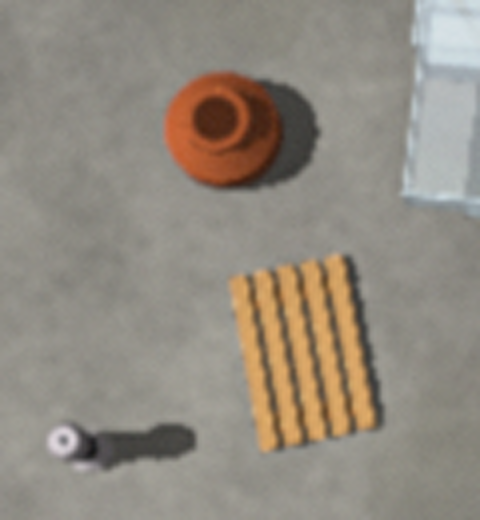

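Choice: the pile's parts at top (397,198) and scene (226,185). The small white tray at top (356,200) and the turquoise brush at top (440,184) are decoys. The drip tray is top (383,246), since the ribbed slab at top (125,235) is a fixed counter. The close crop confirms this: the larger tray is under the pile, and both bamboo brushes sit in line on it. Now I'll measure.

```bash
cat > m.py <<'E'
from h import *
s=cam("scene");t=cam("top")
def mask(f,fn,box):
    u0,v0,u1,v1=box; hsv=cv2.cvtColor(f["bgr"],cv2.COLOR_BGR2HSV).astype(int)
    m=fn(hsv[...,0],hsv[...,1],hsv[...,2]).astype(np.uint8); o=np.zeros_like(m); o[v0:v1,u0:u1]=m[v0:v1,u0:u1]; return o
def big(m):
    c,_=cv2.findContours(m,cv2.RETR_EXTERNAL,cv2.CHAIN_APPROX_NONE); c=max(c,key=cv2.contourArea); return c
def cen(m):
    v,u=np.nonzero(m); return np.array([u.mean(),v.mean()])
E
python3 - <<'E'
from m import *
np.set_printoptions(precision=4,suppress=True)
pur=lambda h,S,v:(h>125)&(h<150)&(S>110)
mt=mask(t,pur,(370,160,430,230)); ms=mask(s,pur,(200,140,250,200))
for n,m in(("t",mt),("s",ms)):
    print(n,cen(m),m.sum()); 
    v,u=np.nonzero(m)
    for r in range(v.min(),v.max()+1): q=u[v==r]; print(r,q.min(),q.max(),end=' | ')
    print()
jm=lambda h,S,v:((h<12)|(h>170))&(S>120)&(v<110)
for n,f,b in(("t",t,(222,178,250,205)),("s",s,(385,268,425,300))):
    hsv=cv2.cvtColor(f["bgr"],cv2.COLOR_BGR2HSV); print(n); print(hsv[b[1]:b[3],b[0]:b[2],2])
E
```

```text
t [399.2517 194.2238] 143
188 398 402 | 189 396 403 | 190 394 404 | 191 394 405 | 192 393 405 | 193 393 405 | 194 393 405 | 195 393 405 | 196 393 405 | 197 394 405 | 198 394 405 | 199 395 404 | 200 396 403 | 
s [224.8456 170.0294] 136
160 222 225 | 161 222 225 | 162 222 225 | 163 223 225 | 164 223 226 | 165 223 226 | 166 223 226 | 167 223 227 | 168 224 231 | 169 224 232 | 170 218 232 | 171 217 232 | 172 216 232 | 173 217 231 | 174 218 230 | 175 220 229 | 176 222 227 | 
t
[[146 146 143 142 140 142 141 141 146 143 147 149 149 145 146 138 130 133
  136 134 136 141 143 144 146 147 149 148]
 [145 148 147 144 143 148 151 154 159 156 151 150 146 142 135 134 132 128
  129 126 126 126 122 122 122 129 141 149]
 [144 143 149 148 151 158 163 162 163 158 153 148 146 139 133 131 127 126
  123 120 123 111  93  83  78  88 119 128]
 [142 142 145 156 161 169 169 169 162 161 157 155 162 155 143 134 125 119
  119 118 118 112  99  81  68  65  76  85]
 [145 143 154 168 176 174 171 170 170 169 166 170 181 171 159 148 127 109
  104 110 110 113 107 101  86  67  66  65]
 [145 152 168 177 178 178 176 176 172 1
[... 2029 characters left out ...]
 132 126 124 119 101  75  63  63  60]
 [144 145 157 173 182 187 182 177 176 170 166 164 156 153 153 143 139 134
  132 132 128 118 107  83  65  59  58  61]
 [145 146 145 154 167 181 180 175 175 172 166 163 157 154 150 148 144 138
  135 131 120 103  80  62  61  61  65  61]
 [146 145 143 142 148 163 167 170 173 172 170 166 160 154 151 150 144 137
  128 114  95  71  60  61  60  64  60  61]
 [148 145 145 145 143 140 135 147 154 156 155 161 158 153 146 138 128 121
   99  76  65  60  58  59  61  61  60  65]]
s
[[153 151 153 ... 123  92 106]
 [149 150 147 ... 151 138 138]
 [152 150 152 ... 162 158 156]
 ...
 [137 138 137 ... 203 204 202]
 [141 141 140 ... 200 201 199]
 [139 141 142 ... 202 202 200]]
```

```bash
python3 - <<'E'
from m import *
crop(s,195,145,265,220,8,"s_pile.png"); crop(t,370,165,425,225,9,"t_pile.png")
crop(t,270,180,350,225,8,"t_dr.png")
E
```

```text
(no output)
```

View pics/s_pile.png

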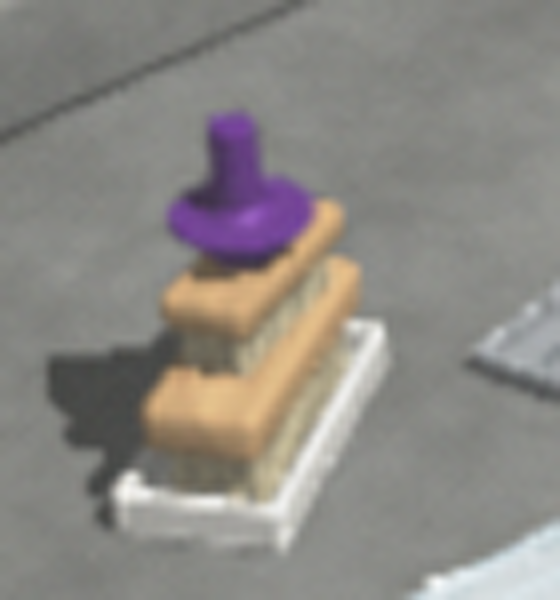

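View pics/t_pile.png

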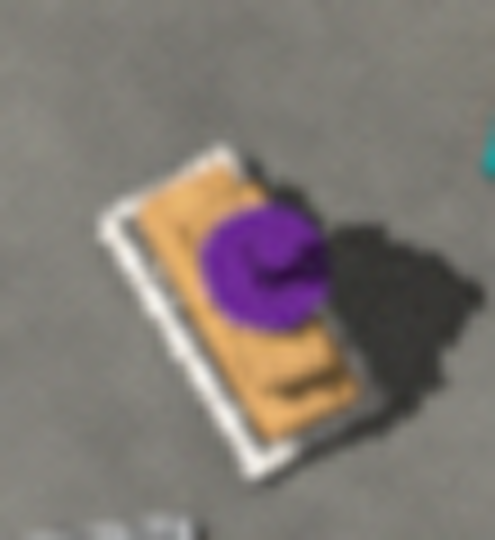

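```bash
cat >> m.py <<'E'
def comp(m,seed):
    n,l=cv2.connectedComponents(m); return (l==l[seed[1],seed[0]]).astype(np.uint8)
def up(f,box,k=8):
    u0,v0,u1,v1=box; g=cv2.resize(f["bgr"][v0:v1,u0:u1],None,fx=k,fy=k,interpolation=cv2.INTER_CUBIC)
    return g, lambda p:(np.asarray(p,float)+.5)/k-.5+np.array([u0,v0])
E
python3 - <<'E'
from m import *
np.set_printoptions(precision=4,suppress=True)
# jar mouth
c={}
for n,f,b,seed,th in(("t",t,(222,178,250,205),(234,189),112),("s",s,(385,268,430,300),(405,283),100)):
    g,tr=up(f,b); v=g.max(2); 
    for th in (100,110,120):
        m=(v<th).astype(np.uint8); sd=((np.array(seed)-np.array(b[:2]))*8+4); m=comp(m,sd); k=big(m); e=cv2.fitEllipse(cv2.convexHull(k)); x,y,w,h=cv2.boundingRect(k)
        print(n,th,tr(e[0]),np.array(e[1])/8,tr([x+w/2,y+h/2]),w/8,h/8)
    c[n]=tr(e[0])
print("jar tri",tri(t,c["t"],s,c["s"]))
print("jar planes",plane(t,c["t"],.075),plane(s,c["s"],.075))
# plug
pt=(399.2,194.0)
for z in(.100,.106):print("flange top-view",plane(t,pt,z))
print("flange s",plane(s,(224.3,172.3),.104))
print("griptop",tri(t,(402.,192.5),s,(223.5,160.)))
for X in ([0.434,-.22,.142],[0.434,-.22,.104],[0.434,-.22,.128]): print(X,proj(t,X),proj(s,X))
E
```

```text
t 100 [233.4643 189.1411] [10.0346 10.51  ] [233.5625 189.1875] 10.25 10.0
t 110 [233.4714 189.1455] [10.457  10.9244] [233.5625 189.1875] 10.75 10.5
t 120 [233.4664 189.1591] [10.8375 11.3258] [233.625 189.25 ] 11.125 10.875
s 100 [406.051  281.9958] [12.1665 18.3882] [405.8125 282.    ] 18.75 12.125
s 110 [405.9187 281.9479] [12.678  19.2062] [405.75 282.  ] 19.375 12.625
s 120 [405.9102 281.9343] [13.0281 19.7868] [405.8125 281.9375] 19.75 13.25
jar tri (array([0.61  , 0.3174, 0.075 ]), np.float64(0.004360042452669759))
jar planes [0.6109 0.3154 0.075 ] [0.609  0.3193 0.075 ]
flange top-view [ 0.5878 -0.3052  0.1   ]
flange top-view [ 0.5863 -0.3043  0.106 ]
flange s [ 0.5877 -0.2968  0.104 ]
griptop (array([ 0.5813, -0.3072,  0.1392]), np.float64(0.00663338810566552))
[0.434, -0.22, 0.142] [378.2569 232.9167] [279.4062 150.2259]
[0.434, -0.22, 0.104] [377.1518 234.6508] [279.7787 161.3284]
[0.434, -0.22, 0.128] [377.8446 233.5637] [279.5449 154.3593]
```

View pics/t_dr.png

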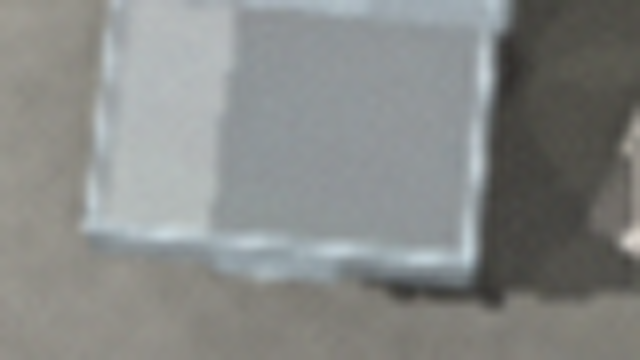

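```bash
python3 - <<'E'
from m import *
np.set_printoptions(precision=4,suppress=True)
def rect(f,c,z,tr=lambda p:p):
    k=cv2.boxPoints(cv2.minAreaRect(c)); P=np.array([plane(f,tr(p),z)[:2] for p in k]); C=P.mean(0)
    e=[P[1]-P[0],P[2]-P[1]]; l=[np.linalg.norm(x) for x in e]; i=int(np.argmax(l)); 
    print("  centre",C,"L,W",l[i],l[1-i],"ang",np.degrees(np.arctan2(e[i][1],e[i][0]))%180); return k
woods=lambda h,S,v:(h>10)&(h<24)&(S>90)&(v>120)
def runs(f,b,fn,z,close,name):
    g,tr=up(f,b); hsv=cv2.cvtColor(g,cv2.COLOR_BGR2HSV).astype(int); m=fn(hsv[...,0],hsv[...,1],hsv[...,2]).astype(np.uint8)
    m=cv2.morphologyEx(m,cv2.MORPH_OPEN,np.ones((5,5)))
    m=cv2.morphologyEx(np.pad(m,100),cv2.MORPH_CLOSE,np.ones((close,close)))[100:-100,100:-100]
    c=big(m); print(name); k=rect(f,c,z,tr); 
    d=g.copy(); cv2.drawContours(d,[c],-1,(0,0,255),1); cv2.drawContours(d,[k.astype(int)],-1,(0,255,0),1); cv2.imwrite("pics/r_"+name+".png",d)
runs(t,(230,215,285,280),woods,.014,41,"drainer_t")
runs(s,(375,210,455,275),woods,.014,41,"drainer_s")
runs(t,(305,235,340,275),lambda h,S,v:(h>15)&(h<35)&(S>70)&(v>130),.034,5,"soap_t")
E
python3 - <<'E'
from m import *
crop(t,360,215,410,280,9,"t_drip.png"); crop(s,245,155,315,205,10,"s_drip.png")
E
```

```text
drainer_t
  centre [0.3977 0.235 ] L,W 0.1711191678674722 0.11350141129907021 ang 12.277963380575471
drainer_s
  centre [0.3978 0.2348] L,W 0.1799409465003731 0.13047795057862663 ang 19.71573727166151
soap_t
  centre [ 0.3639 -0.0146] L,W 0.09098724697648843 0.05589555146498799 ang 5.451187202038994
```

View pics/t_drip.png

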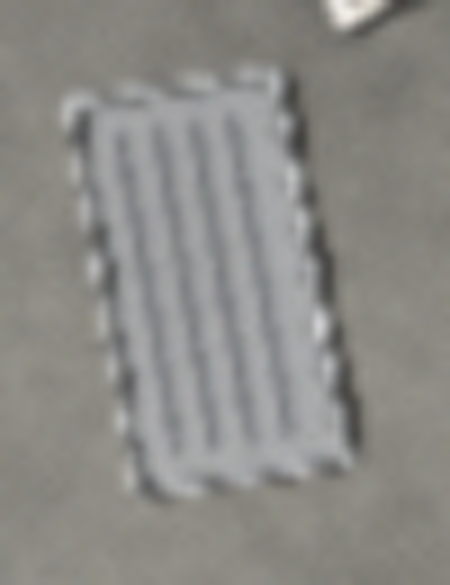

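View pics/s_drip.png

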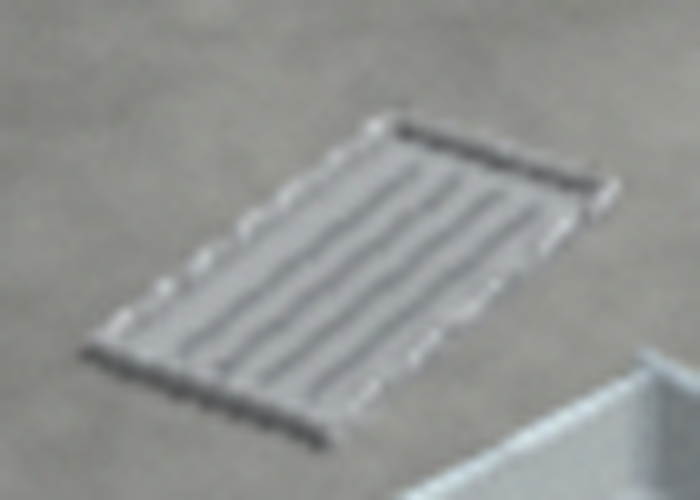

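View pics/r_drainer_t.png

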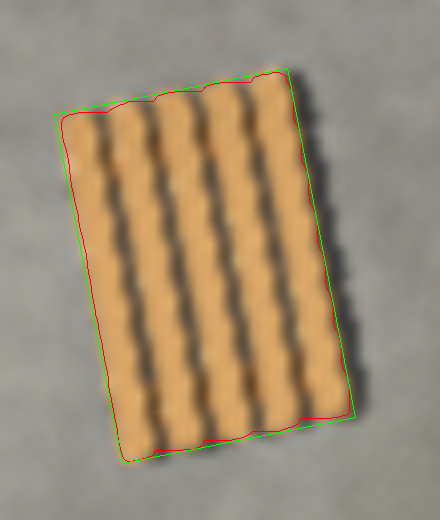

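View pics/r_drainer_s.png

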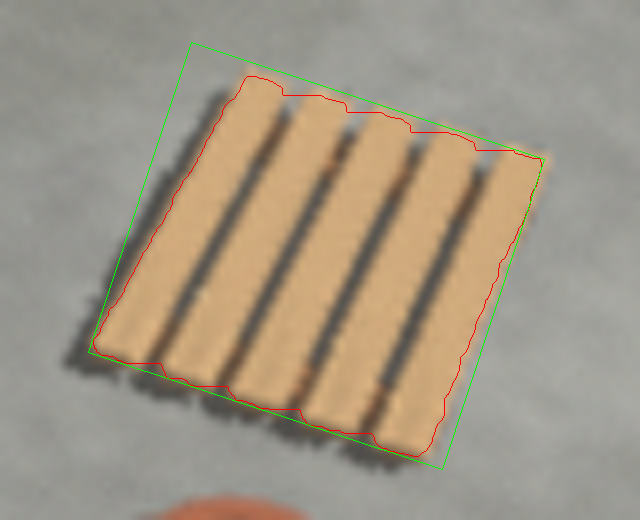

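```bash
python3 - <<'E'
from m import *
np.set_printoptions(precision=4,suppress=True)
def C(l,o,k): return [(np.array(p)+.5)/k-.5+np.array(o) for p in l]
def quad(f,l,z,n):
    P=np.array([plane(f,p,z)[:2] for p in l]); e=[(P[1]-P[0]+P[2]-P[3])/2,(P[2]-P[1]+P[3]-P[0])/2]
    print(n,P.mean(0),[ (round(np.linalg.norm(x),4),round(np.degrees(np.arctan2(x[1],x[0]))%180,1)) for x in e])
quad(t,C([(75,105),(275,78),(348,460),(138,490)],(360,215),9),.01,"drip t")
quad(s,C([(380,120),(618,185),(335,435),(90,345)],(245,155),10),.01,"drip s")
quad(s,C([(243,70),(548,157),(430,462),(92,345)],(375,210),8),.014,"drainer s")
quad(t,C([(58,115),(287,70),(354,415),(122,461)],(230,215),8),.014,"drainer t")
a=C([(103,222),(222,148),(258,475)],(370,165),9); P=[plane(t,p,.02)[:2] for p in a]
print("tray t",P,"L,W",np.linalg.norm(P[2]-P[0]),np.linalg.norm(P[1]-P[0]),"centre",(P[1]+P[2])/2,np.degrees(np.arctan2(*(P[2]-P[0])[::-1])))
a=C([(118,485),(288,515),(382,325)],(195,145),8); P=[plane(s,p,.02)[:2] for p in a]
print("tray s",P,"L,W",np.linalg.norm(P[2]-P[1]),np.linalg.norm(P[1]-P[0]),"centre",(P[0]+P[2])/2,np.degrees(np.arctan2(*(P[2]-P[1])[::-1])))
d=C([(110,0),(92,225),(475,255),(488,20)],(270,180),8)
print("drawer t",[plane(t,p,.11)[:2] for p in d])
q=[(310,191),(359.5,218.5)]
print("drawer front tri",tri(t,d[2],s,q[0]),tri(t,d[1],s,q[1]))
# base check of cameras
E
```

```text
drip t [ 0.4064 -0.2506] [(np.float64(0.088), np.float64(98.1)), (np.float64(0.1656), np.float64(8.8))]
drip s [ 0.4068 -0.2456] [(np.float64(0.093), np.float64(100.4)), (np.float64(0.17), np.float64(10.0))]
drainer s [0.3968 0.2392] [(np.float64(0.1102), np.float64(102.0)), (np.float64(0.1696), np.float64(13.1))]
drainer t [0.398  0.2348] [(np.float64(0.1111), np.float64(101.5)), (np.float64(0.1691), np.float64(12.3))]
tray t [array([ 0.6265, -0.2473]), array([ 0.6596, -0.2995]), array([ 0.5154, -0.3111])] L,W 0.12807565274754149 0.06183946846383271 centre [ 0.5875 -0.3053] -150.1320243242432
tray s [array([ 0.6528, -0.3004]), array([ 0.6251, -0.2391]), array([ 0.515 , -0.3086])] L,W 0.130172192166703 0.06722749786952385 centre [ 0.5839 -0.3045] -147.75658979048748
drawer t [array([0.6393, 0.1254]), array([0.5323, 0.1317]), array([ 0.5187, -0.0442]), array([ 0.6302, -0.0502])]
drawer front tri (array([ 0.5147, -0.0396,  0.1136]), np.float64(0.010945166630941841)) (array([0.5297, 0.1345, 0.1136]), np.float64(0.007295131984848074))
```

```bash
cat > go.py <<'E'
import sys
from h import *
np.set_printoptions(precision=4,suppress=True)
def go(x,y,z,yaw=None):
    o=readout.get_obs(); Rm=R.from_rotvec(o["eef_rot"]).as_matrix(); cur=np.degrees(np.arctan2(Rm[1,0],Rm[0,0]))
    if yaw is None: yaw=cur
    yaw=yaw+180*round((cur-yaw)/180); c,s=np.cos(np.radians(yaw)),np.sin(np.radians(yaw))
    T=np.array([[c,s,0],[s,-c,0],[0,0,-1]])
    d=Rm.T@(np.array([x,y,z])-o["tool_pos"])*1000
    w=R.from_matrix(Rm.T@T).as_rotvec()
    print("t%.2f"%o["clock"],"at",o["tool_pos"],"yaw %.1f->%.1f"%(cur,yaw),"shift",d.round(1),"rot",w.round(3),"w %.4f"%o["gripper_width"],"F",o["force"].round(1),"j",o["joint_positions"].round(2))
if __name__=="__main__": go(*[None if a=="-" else float(a) for a in sys.argv[1:]])
E
python3 go.py .587 -.302 .26 31
python3 -c "
from m import *
print(plane(t,(198,271),.11),plane(t,(440,184),.04))"
```

```text
t0.80 at [ 0.2458 -0.6017  0.2416] yaw 22.2->31.0 shift [ 429.2 -148.5  -18.4] rot [-0.    -0.    -0.153] w 0.0870 F [ 0.5 -0.1 -0.4] j [ 1.08  0.33  0.04  1.47 -0.01  1.34 -0.06]
[0.29942847 0.42442301 0.11      ] [ 0.64273028 -0.47260517  0.04      ]
```

```bash
python3 -m handwheel '[[[20,-8,-2,0,0,-0.01,-1],[65,-22,-5,0,0,-0.03,-1],[112,-40,-8,0,0,-0.05,-1],[160,-56,-10,0,0,-0.07,-1],[208,-73,-12,0,0,-0.09,-1],[256,-90,-14,0,0,-0.11,-1],[303,-106,-16,0,0,-0.12,-1],[350,-122,-18,0,0,-0.135,-1],[395,-138,-18,0,0,-0.145,-1],[429,-148,-18,0,0,-0.153,-1]]]'; python3 -m handwheel '[[[0,0,20,0,0,0,-1],[0,0,40,0,0,0,-1],[0,0,60,0,0,0,-1],[0,0,70,0,0,0,-1],[0,0,70,0,0,0,-1],[0,0,70,0,0,0,-1],[0,0,70,0,0,0,-1],[0,0,70,0,0,0,-1],[0,0,70,0,0,0,-1],[0,0,70,0,0,0,-1]]]'; python3 go.py .587 -.302 .131 31
python3 - <<'E'
from m import *
p=readout.get_obs()["tool_pos"]; print(proj(s,p),proj(t,p))
crop(s,180,90,280,220,5,"s1.png"); crop(t,350,140,450,240,5,"t1.png")
E
```

```text
clock: 1.9
tool_pos: [0.5898, -0.2977, 0.26]
eef_rot: [-3.025, -0.846, -0.003]
force: [0.3, -1.0, -0.8]
gripper_width: 0.0871
clock: 2.9
tool_pos: [0.59, -0.2977, 0.1903]
eef_rot: [-3.025, -0.846, -0.003]
force: [-0.2, -0.6, 0.2]
gripper_width: 0.087
t2.90 at [ 0.59   -0.2977  0.1903] yaw 31.2->31.0 shift [-4.9  2.2 59.3] rot [-0.    -0.002  0.004] w 0.0870 F [-0.2 -0.6  0.2] j [ 0.56  0.39 -0.21  1.49  0.08  1.26 -0.68]
[220.31908605 145.93749518] [400.73712157 187.31340273]
```

View pics/s1.png

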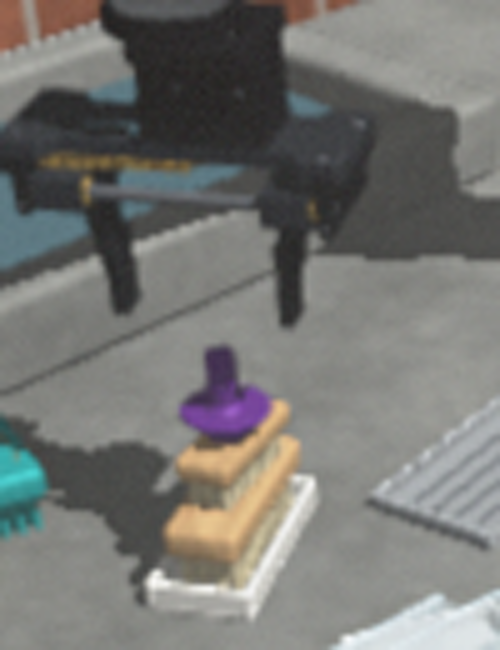

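View pics/t1.png

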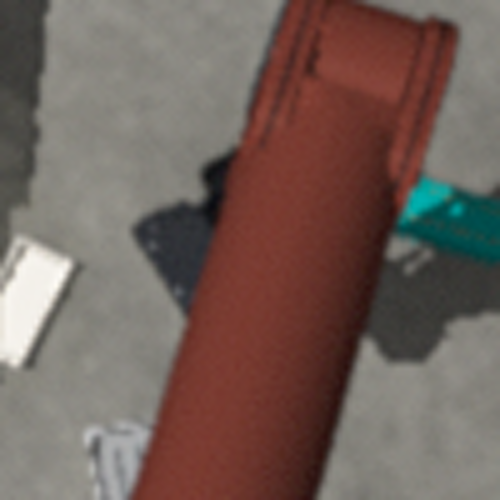

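```bash
python3 go.py .586 -.3035 .131 31
```

```text
t3.00 at [ 0.5899 -0.2976  0.1901] yaw 31.2->31.0 shift [-6.5  3.  59.1] rot [-0.    -0.002  0.004] w 0.0872 F [0.4 0.6 0.3] j [ 0.56  0.39 -0.21  1.49  0.08  1.26 -0.68]
```

```bash
python3 -m handwheel '[[[-6,3,5,0,-0.002,0.004,-1],[-6.5,3,15,0,-0.002,0.004,-1],[-6.5,3,25,0,-0.002,0.004,-1],[-6.5,3,35,0,-0.002,0.004,-1],[-6.5,3,45,0,-0.002,0.004,-1],[-6.5,3,52,0,-0.002,0.004,-1],[-6.5,3,57,0,-0.002,0.004,-1],[-6.5,3,59,0,-0.002,0.004,-1],[-6.5,3,59,0,-0.002,0.004,-1],[-6.5,3,59,0,-0.002,0.004,-1]]]'; python3 go.py .586 -.3035 .131 31
python3 - <<'E'
from m import *
p=readout.get_obs()["tool_pos"]; print(proj(s,p-[0,0,.019]))
crop(s,180,110,280,220,5,"s2.png")
E
```

```text
clock: 4.0
tool_pos: [0.5862, -0.3036, 0.1315]
eef_rot: [3.027, 0.84, 0.0]
force: [-0.2, 0.1, -0.8]
gripper_width: 0.087
t4.00 at [ 0.5862 -0.3036  0.1315] yaw 31.0->31.0 shift [-0.2 -0.2  0.5] rot [ 0. -0.  0.] w 0.0870 F [-0.2  0.1 -0.8] j [ 0.57  0.44 -0.2   1.56  0.09  1.16 -0.69]
[222.80857649 168.77208854]
```

View pics/s2.png

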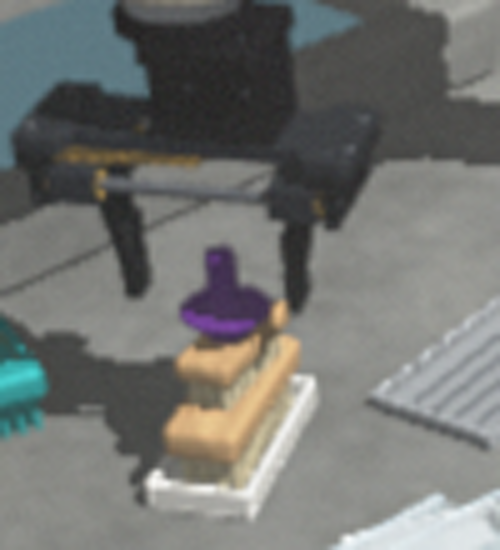

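```bash
python3 -m handwheel '[[[0,0,0,0,0,0,-0.5],[0,0,0,0,0,0,0],[0,0,0,0,0,0,0.4],[0,0,0,0,0,0,0.7],[0,0,0,0,0,0,1],[0,0,0,0,0,0,1],[0,0,0,0,0,0,1],[0,0,0,0,0,0,1],[0,0,0,0,0,0,1],[0,0,0,0,0,0,1]]]' 12; python3 -m handwheel '[[[0,0,-4,0,0,0,1],[0,0,-12,0,0,0,1],[0,0,-25,0,0,0,1],[0,0,-40,0,0,0,1],[0,0,-60,0,0,0,1],[0,0,-80,0,0,0,1],[0,0,-100,0,0,0,1],[0,0,-120,0,0,0,1],[0,0,-135,0,0,0,1],[0,0,-140,0,0,0,1]]]'; python3 go.py .6105 .317 .24 - 
python3 - <<'E'
from m import *
crop(s,180,50,290,220,4,"s3.png")
E
```

```text
clock: 5.1
tool_pos: [0.5862, -0.3036, 0.1315]
eef_rot: [3.027, 0.84, 0.0]
force: [-1.0, -0.1, -0.1]
gripper_width: 0.0176
clock: 6.1
tool_pos: [0.5869, -0.3038, 0.2745]
eef_rot: [3.025, 0.839, 0.005]
force: [0.5, -0.5, -0.3]
gripper_width: 0.0176
t6.10 at [ 0.5869 -0.3038  0.2745] yaw 31.0->31.0 shift [ 340.1 -520.    33.6] rot [ 0.003 -0.002 -0.   ] w 0.0176 F [ 0.5 -0.5 -0.3] j [ 0.56  0.35 -0.21  1.38  0.07  1.42 -0.67]
```

View pics/s3.png

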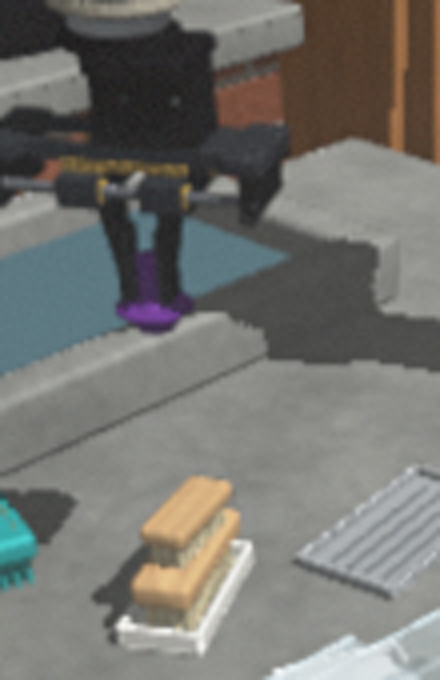

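```bash
python3 -m handwheel '[[[3,-5,0,0,0,0,1],[11,-17,0,0,0,0,1],[25,-38,0,0,0,0,1],[44,-68,0,0,0,0,1],[66,-100,0,0,0,0,1],[88,-134,0,0,0,0,1],[110,-168,0,0,0,0,1],[132,-201,0,0,0,0,1],[152,-232,0,0,0,0,1],[165,-252,0,0,0,0,1]]]'; python3 go.py .6105 .317 .24 31
```

```text
clock: 7.2
tool_pos: [0.597, 0.0024, 0.2718]
eef_rot: [-3.025, -0.847, -0.001]
force: [1.0, -0.8, -0.2]
gripper_width: 0.0177
t7.20 at [0.597  0.0024 0.2718] yaw 31.3->31.0 shift [ 174.8 -261.8   32. ] rot [-0.    -0.001  0.005] w 0.0177 F [ 1.  -0.8 -0.2] j [ 0.24  0.24 -0.38  1.54  0.09  1.38 -1.17]
```

```bash
python3 -m handwheel '[[[15,-23,0,0,0,0,1],[35,-53,0,0,0,0,1],[57,-86,0,0,0,0,1],[79,-119,0,0,0,0,1],[101,-152,0,0,0,0,1],[123,-184,4,0,0,0,1],[143,-214,10,0,0,0.003,1],[160,-240,18,0,0,0.005,1],[171,-256,26,0,0,0.005,1],[175,-262,32,0,0,0.005,1]]]'; python3 -m handwheel '[[[0,0,0,0,0,0,1],[0,0,5,0,0,0,1],[0,0,15,0,0,0,1],[0,0,28,0,0,0,1],[0,0,40,0,0,0,1],[0,0,50,0,0,0,1],[0,0,57,0,0,0,1],[0,0,60,0,0,0,1],[0,0,60,0,0,0,1],[0,0,60,0,0,0,1]]]'; python3 go.py .6105 .317 .18 31
python3 - <<'E'
from m import *
p=readout.get_obs()["tool_pos"]; print(proj(s,p-[0,0,.023]),proj(t,p))
crop(s,350,190,450,330,4,"s4.png");crop(t,190,140,290,240,5,"t4.png")
E
```

```text
clock: 8.2
tool_pos: [0.6089, 0.3201, 0.2385]
eef_rot: [-3.025, -0.845, 0.002]
force: [-0.2, -0.4, -0.1]
gripper_width: 0.0174
clock: 9.2
tool_pos: [0.609, 0.3204, 0.179]
eef_rot: [-3.025, -0.845, 0.001]
force: [0.3, -0.0, -0.7]
gripper_width: 0.0175
t9.20 at [0.609  0.3204 0.179 ] yaw 31.2->31.0 shift [-0.4  3.7 -1. ] rot [-0.001 -0.     0.004] w 0.0175 F [ 0.3 -0.  -0.7] j [-0.2   0.49 -0.49  1.42  0.23  1.29 -1.73]
[411.7169353 254.0916842] [227.15193986 182.39460685]
```

View pics/s4.png

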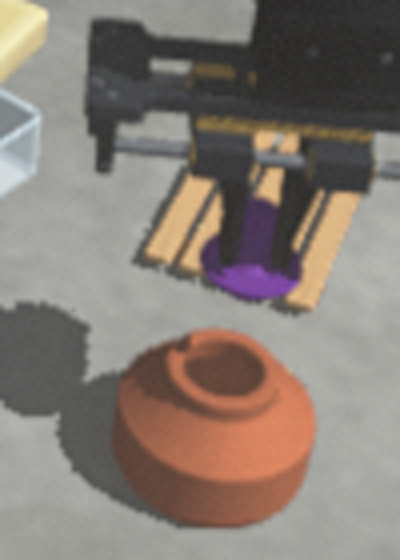

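View pics/t4.png

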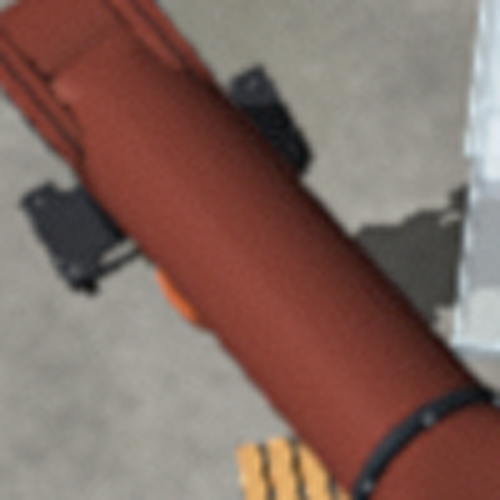

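```bash
python3 - <<'E'
from m import *
np.set_printoptions(precision=4,suppress=True)
p=readout.get_obs()["tool_pos"]
g,tr=up(s,(385,225,445,275)); h=cv2.cvtColor(g,cv2.COLOR_BGR2HSV).astype(int)
m=((h[...,0]>120)&(h[...,0]<155)&(h[...,1]>90)).astype(np.uint8); c=big(m); x,y,w,hh=cv2.boundingRect(c); a=tr((x,y));b=tr((x+w-1,y+hh-1)); print("seen u",a[0],b[0],"bottom",b[1])
th=np.linspace(0,6.28,90)
P=np.array([proj(s,p+[.027*np.cos(q),.027*np.sin(q),dz]) for q in th for dz in(-.0255,-.0295)]); print("pred",P[:,0].min(),P[:,0].max(),"bottom",P[:,1].max())
off=np.array([(a[0]+b[0]-P[:,0].min()-P[:,0].max())/2,b[1]-P[:,1].max()]); print("off",off)
print(plane(s,np.array([405.9,281.95])-off,.075))
E
```

```text
seen u 400.4375 423.9375 bottom 264.3125
pred 398.14909619835913 424.75069776633916 bottom 265.3949542908702
off [ 0.7376 -1.0825]
[0.613  0.3197 0.075 ]
```

```bash
python3 go.py .6102 .3163 .1045 31
```

```text
t9.40 at [0.609  0.3203 0.1791] yaw 31.2->31.0 shift [-1.1  4.1 74.6] rot [-0.001 -0.     0.004] w 0.0178 F [ 0.6  0.  -1.5] j [-0.2   0.49 -0.49  1.42  0.23  1.29 -1.73]
```

```bash
python3 -m handwheel '[[[-1,4,5,0,0,0.004,1],[-1,4,15,0,0,0.004,1],[-1,4,28,0,0,0.004,1],[-1,4,38,0,0,0.004,1],[-1,4,46,0,0,0.004,1],[-1,4,52,0,0,0.004,1],[-1,4,56,0,0,0.004,1],[-1,4,58,0,0,0.004,1],[-1,4,58,0,0,0.004,1],[-1,4,58,0,0,0.004,1]]]';  python3 -m handwheel '[[[0,0,2,0,0,0,1],[0,0,4,0,0,0,1],[0,0,6,0,0,0,1],[0,0,8,0,0,0,1],[0,0,10,0,0,0,1],[0,0,12,0,0,0,1],[0,0,13,0,0,0,1],[0,0,14,0,0,0,1],[0,0,15,0,0,0,1],[0,0,15,0,0,0,1]]]';python3 go.py .6102 .3163 .1045 31
python3 - <<'E'
from m import *
crop(s,350,190,450,330,4,"s5.png")
E
```

```text
clock: 10.4
tool_pos: [0.6103, 0.3166, 0.1215]
eef_rot: [-3.026, -0.839, -0.001]
force: [-0.3, 0.6, -0.6]
gripper_width: 0.0176
clock: 11.4
tool_pos: [0.6103, 0.3166, 0.1063]
eef_rot: [-3.026, -0.839, -0.0]
force: [0.1, -0.7, -1.1]
gripper_width: 0.0176
t11.40 at [0.6103 0.3166 0.1063] yaw 31.0->31.0 shift [-0.2  0.2  1.8] rot [-0.001 -0.001 -0.   ] w 0.0176 F [ 0.1 -0.7 -1.1] j [-0.2   0.55 -0.47  1.49  0.26  1.16 -1.75]
```

View pics/s5.png

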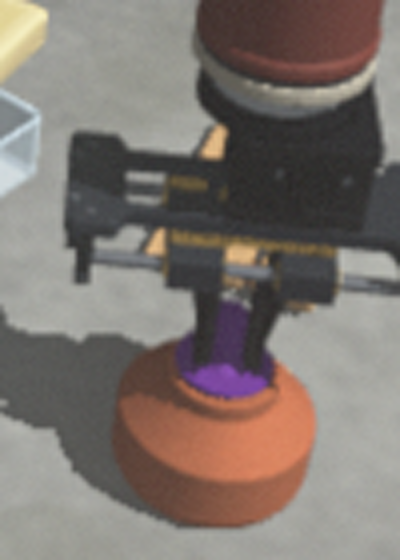

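Plug is going in with no side force. Pressing down the last couple of millimetres.

```bash
python3 -m handwheel '[[[0,0,0.5,0,0,0,1],[0,0,1,0,0,0,1],[0,0,1.5,0,0,0,1],[0,0,2,0,0,0,1],[0,0,2.5,0,0,0,1],[0,0,3,0,0,0,1],[0,0,3,0,0,0,1],[0,0,3,0,0,0,1],[0,0,3,0,0,0,1],[0,0,3,0,0,0,1]]]'; python3 go.py .6102 .3163 .1045 31
```

```text
clock: 12.5
tool_pos: [0.6105, 0.317, 0.1041]
eef_rot: [-3.026, -0.839, -0.002]
force: [-1.6, 0.4, 5.1]
gripper_width: 0.0176
t12.50 at [0.6105 0.317  0.1041] yaw 31.0->31.0 shift [-0.6  0.5 -0.4] rot [-0.001 -0.002 -0.   ] w 0.0176 F [-1.6  0.4  5.1] j [-0.2   0.55 -0.47  1.5   0.26  1.16 -1.75]
```

```bash
python3 -m handwheel '[[[0,0,0,0,0,0,0.6],[0,0,0,0,0,0,0.3],[0,0,0,0,0,0,0],[0,0,0,0,0,0,-0.3],[0,0,0,0,0,0,-0.3],[0,0,-5,0,0,0,-0.3],[0,0,-20,0,0,0,-0.3],[0,0,-50,0,0,0,-0.3],[0,0,-85,0,0,0,-0.3],[0,0,-120,0,0,0,-0.3]]]'; python3 go.py .586 -.304 .25 31
python3 - <<'E'
from m import *
np.set_printoptions(precision=4,suppress=True)
crop(s,350,190,450,330,4,"s6.png")
E
```

```text
clock: 13.5
tool_pos: [0.6103, 0.3169, 0.2268]
eef_rot: [-3.025, -0.839, -0.003]
force: [1.0, -0.7, 0.2]
gripper_width: 0.0566
t13.50 at [0.6103 0.3169 0.2268] yaw 31.0->31.0 shift [-340.5  519.7  -24.9] rot [-0.002 -0.003 -0.   ] w 0.0566 F [ 1.  -0.7  0.2] j [-0.2   0.46 -0.49  1.36  0.22  1.37 -1.72]
```

View pics/s6.png

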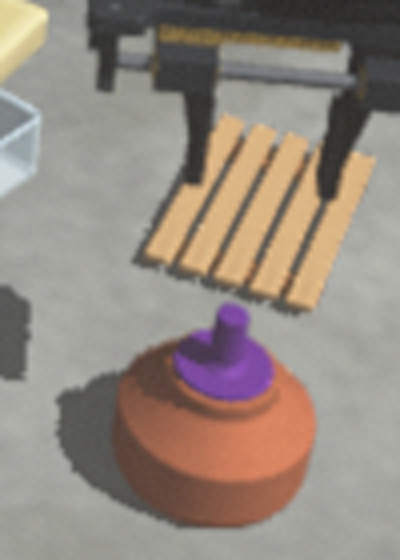

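The plug sits upright with its flange on the rim. While the arm is away, I'll measure the brush pile.

```bash
python3 - <<'E'
from m import *
crop(s,195,155,265,220,8,"s7.png"); crop(t,370,165,425,225,9,"t7.png"); crop(s,300,180,460,300,4,"s7b.png")
E
```

```text
(no output)
```

View pics/s7.png

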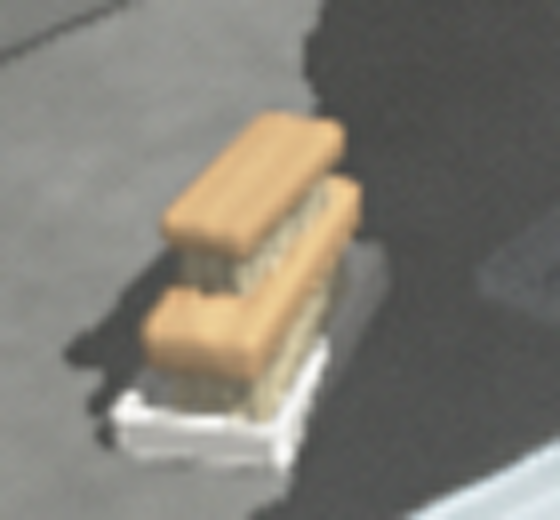

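View pics/t7.png

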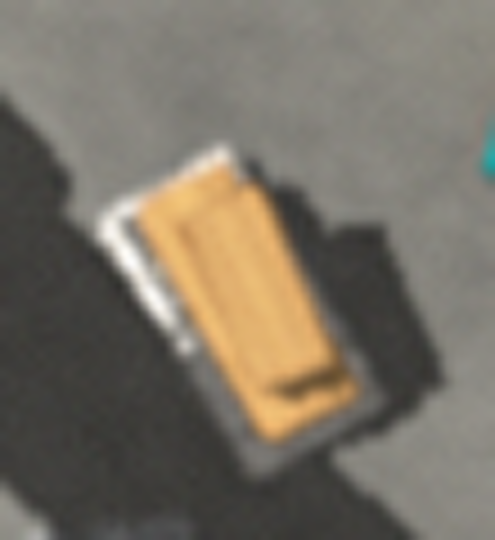

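```bash
python3 - <<'E'
from m import *
np.set_printoptions(precision=4,suppress=True)
def C(l,o,k): return [(np.array(p)+.5)/k-.5+np.array(o) for p in l]
def quad(f,l,z,n):
    P=np.array([plane(f,p,z)[:2] for p in l]); e=[(P[1]-P[0]+P[2]-P[3])/2,(P[2]-P[1]+P[3]-P[0])/2]
    print(n,P.mean(0),[ (round(np.linalg.norm(x),4),round(np.degrees(np.arctan2(x[1],x[0]))%180,1)) for x in e]); return np.mean(l,0)
a=quad(t,C([(178,218),(255,183),(342,358),(268,392)],(370,165),9),.088,"nail t")
b=quad(s,C([(163,222),(270,112),(346,125),(240,250)],(195,155),8),.088,"nail s")
b2=quad(s,[np.array(x)-[.8,.6] for x in C([(163,222),(270,112),(346,125),(240,250)],(195,155),8)],.088,"nail s corr")
print(tri(t,a,s,b),tri(t,a,s,b2))
# scrub block top corners visible: top-left, bottom ones
quad(t,C([(135,205),(222,160),(358,395),(275,440)],(370,165),9),.054,"scrub t")
E
```

```text
nail t [ 0.5812 -0.3042] [(np.float64(0.035), np.float64(115.0)), (np.float64(0.082), np.float64(25.0))]
nail s [ 0.5825 -0.2951] [(np.float64(0.0876), np.float64(22.8)), (np.float64(0.0332), np.float64(105.5))]
nail s corr [ 0.5818 -0.2995] [(np.float64(0.0879), np.float64(23.0)), (np.float64(0.0333), np.float64(105.5))]
(array([ 0.5802, -0.303 ,  0.0837]), np.float64(0.005135720552997747)) (array([ 0.5807, -0.3037,  0.0854]), np.float64(0.002519934881265981))
scrub t [ 0.5842 -0.3036] [(np.float64(0.0414), np.float64(118.3)), (np.float64(0.116), np.float64(28.6))]
```

```bash
python3 -m handwheel '[[[-8,12,0,0,0,0,-1],[-25,38,0,0,0,0,-1],[-48,74,0,0,0,0,-1],[-74,113,0,0,0,0,-1],[-100,153,0,0,0,0,-1],[-126,192,0,0,0,0,-1],[-152,232,0,0,0,0,-1],[-178,272,0,0,0,0,-1],[-202,308,0,0,0,0,-1],[-225,343,0,0,0,0,-1]]]'; python3 go.py .581 -.302 .20 25
```

```text
clock: 14.8
tool_pos: [0.5923, -0.0968, 0.2222]
eef_rot: [-3.027, -0.836, 0.002]
force: [0.3, -1.2, 0.4]
gripper_width: 0.0869
t14.80 at [ 0.5923 -0.0968  0.2222] yaw 30.9->25.0 shift [-115.   170.4   22. ] rot [-0.002  0.001  0.103] w 0.0869 F [ 0.3 -1.2  0.4] j [ 0.37  0.27 -0.34  1.6   0.09  1.29 -1.01]
```

```bash
python3 -m handwheel '[[[-20,30,0,0,0,0.02,-1],[-42,62,0,0,0,0.04,-1],[-64,95,0,0,0,0.06,-1],[-85,126,3,0,0,0.08,-1],[-101,150,8,0,0,0.1,-1],[-111,165,14,0,0,0.103,-1],[-115,170,20,0,0,0.103,-1],[-115,170.4,22,0,0,0.103,-1],[-115,170.4,22,0,0,0.103,-1],[-115,170.4,22,0,0,0.103,-1]]]'; python3 go.py .581 -.302 .082 25
```

```text
clock: 15.8
tool_pos: [0.5818, -0.2999, 0.2003]
eef_rot: [-3.064, -0.683, 0.001]
force: [0.5, 0.3, -0.4]
gripper_width: 0.0873
t15.80 at [ 0.5818 -0.2999  0.2003] yaw 25.1->25.0 shift [ -1.6   1.8 118.2] rot [-0.002  0.     0.003] w 0.0873 F [ 0.5  0.3 -0.4] j [ 0.58  0.38 -0.22  1.49  0.08  1.28 -0.78]
```

```bash
python3 -m handwheel '[[[-1.6,1.8,10,0,0,0.003,-1],[-1.6,1.8,28,0,0,0.003,-1],[-1.6,1.8,50,0,0,0.003,-1],[-1.6,1.8,72,0,0,0.003,-1],[-1.6,1.8,92,0,0,0.003,-1],[-1.6,1.8,106,0,0,0.003,-1],[-1.6,1.8,114,0,0,0.003,-1],[-1.6,1.8,118,0,0,0.003,-1],[-1.6,1.8,118,0,0,0.003,-1],[-1.6,1.8,118,0,0,0.003,-1]]]'; python3 go.py .581 -.302 .082 25
python3 - <<'E'
from m import *
p=readout.get_obs()["tool_pos"]; print(proj(s,p-[0,0,.019]))
crop(s,180,110,280,220,5,"s8.png")
E
```

```text
clock: 16.8
tool_pos: [0.5815, -0.3023, 0.0831]
eef_rot: [-3.066, -0.679, -0.001]
force: [0.0, -0.0, 0.1]
gripper_width: 0.0869
t16.80 at [ 0.5815 -0.3023  0.0831] yaw 25.0->25.0 shift [-0.3 -0.4  1.1] rot [-0.001 -0.001 -0.   ] w 0.0869 F [ 0.  -0.   0.1] j [ 0.57  0.47 -0.21  1.61  0.11  1.07 -0.8 ]
[226.04350867 182.40288615]
```

View pics/s8.png

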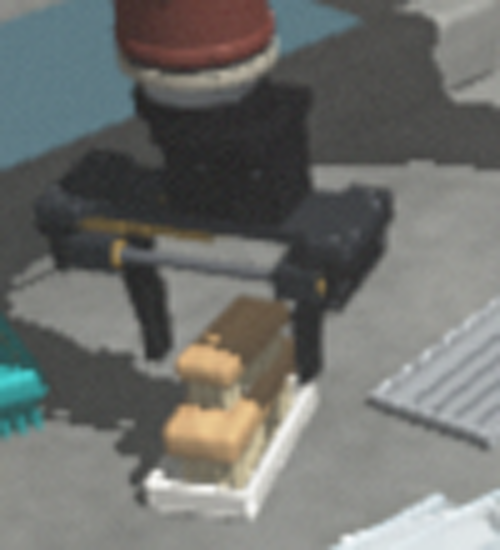

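Jaws straddle the nail block. Closing and lifting.

```bash
python3 -m handwheel '[[[0,0,0,0,0,0,-0.5],[0,0,0,0,0,0,-0.2],[0,0,0,0,0,0,0],[0,0,0,0,0,0,0.2],[0,0,0,0,0,0,0.5],[0,0,0,0,0,0,1],[0,0,0,0,0,0,1],[0,0,0,0,0,0,1],[0,0,0,0,0,0,1],[0,0,0,0,0,0,1]]]' 12; python3 -m handwheel '[[[0,0,-4,0,0,0,1],[0,0,-12,0,0,0,1],[0,0,-25,0,0,0,1],[0,0,-45,0,0,0,1],[0,0,-70,0,0,0,1],[0,0,-95,0,0,0,1],[0,0,-120,0,0,0,1],[0,0,-140,0,0,0,1],[0,0,-150,0,0,0,1],[0,0,-150,0,0,0,1]]]'; python3 go.py .59 .038 .21 -5
python3 - <<'E'
from m import *
crop(s,180,80,280,220,5,"s9.png")
E
```

```text
clock: 17.9
tool_pos: [0.5814, -0.3023, 0.0831]
eef_rot: [-3.066, -0.679, -0.001]
force: [1.4, -0.4, -1.1]
gripper_width: 0.0365
clock: 18.9
tool_pos: [0.5821, -0.3027, 0.2354]
eef_rot: [3.066, 0.679, 0.005]
force: [0.2, 0.1, -1.0]
gripper_width: 0.0364
t18.90 at [ 0.5821 -0.3027  0.2354] yaw 25.0->-5.0 shift [ 150.9 -305.6   25.4] rot [ 0.001 -0.003  0.523] w 0.0364 F [ 0.2  0.1 -1. ] j [ 0.58  0.36 -0.22  1.45  0.08  1.34 -0.78]
```

View pics/s9.png

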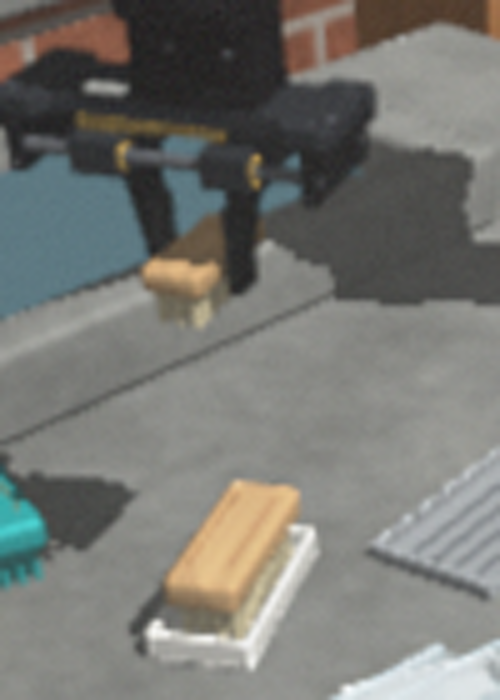

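```bash
python3 -m handwheel '[[[5,-10,0,0,0,0.02,1],[16,-32,0,0,0,0.05,1],[32,-65,0,0,0,0.11,1],[51,-103,0,0,0,0.18,1],[71,-143,0,0,0,0.25,1],[91,-184,0,0,0,0.32,1],[111,-225,4,0,0,0.39,1],[129,-262,10,0,0,0.45,1],[143,-290,18,0,0,0.5,1],[151,-306,25,0,0,0.523,1]]]'; python3 go.py .59 .038 .17 -5;  python3 -m handwheel '[[[0,0,5,0,0,0,1],[0,0,5,0,0,0,1],[0,0,5,0,0,0,1],[0,0,5,0,0,0,1],[0,0,5,0,0,0,1],[0,0,5,0,0,0,1],[0,0,5,0,0,0,1],[0,0,5,0,0,0,1],[0,0,5,0,0,0,1],[0,0,5,0,0,0,1]]]';python3 go.py .59 .038 .101 -5
python3 - <<'E'
from m import *
crop(s,190,100,380,280,4,"s10.png");crop(t,260,110,380,230,6,"t10.png")
E
```

```text
clock: 20.0
tool_pos: [0.5877, 0.0425, 0.2064]
eef_rot: [-3.136, 0.134, 0.004]
force: [0.5, -0.5, -1.0]
gripper_width: 0.0365
t20.00 at [0.5877 0.0425 0.2064] yaw -4.9->-5.0 shift [ 2.8  4.4 36.4] rot [-0.002  0.003  0.002] w 0.0365 F [ 0.5 -0.5 -1. ] j [ 0.15  0.26 -0.34  1.65  0.09  1.25 -1.87]
clock: 21.0
tool_pos: [0.5877, 0.0426, 0.2014]
eef_rot: [-3.136, 0.134, 0.004]
force: [-0.3, -0.4, -0.8]
gripper_width: 0.0365
t21.00 at [0.5877 0.0426 0.2014] yaw -4.9->-5.0 shift [  2.9   4.6 100.4] rot [-0.002  0.003  0.002] w 0.0365 F [-0.3 -0.4 -0.8] j [ 0.14  0.26 -0.34  1.65  0.09  1.25 -1.87]
```

View pics/s10.png

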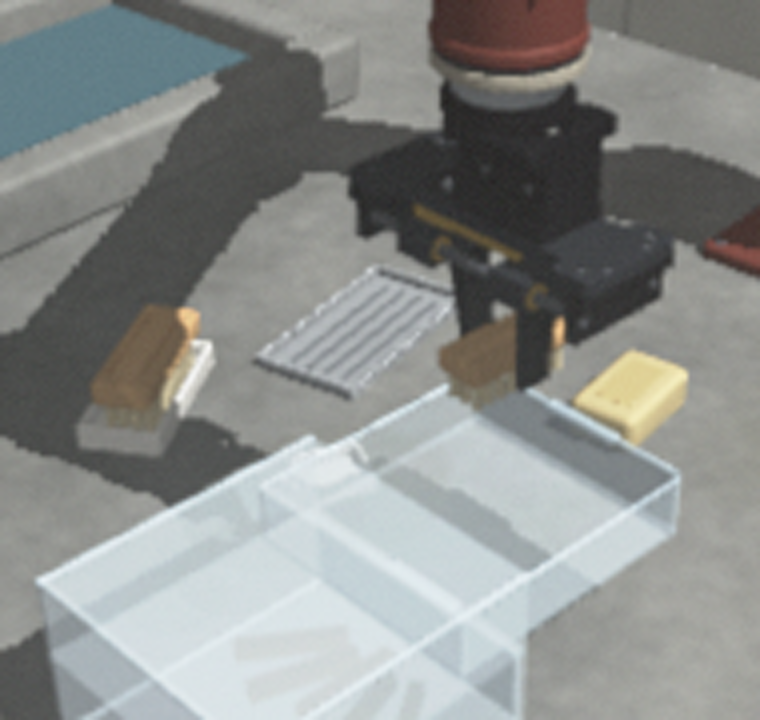

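View pics/t10.png

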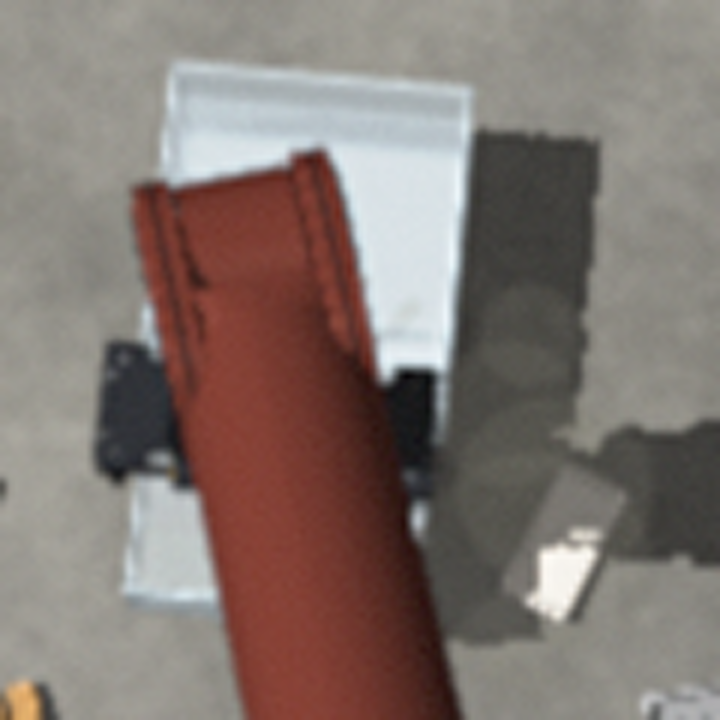

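```bash
python3 go.py .586 .0385 .101 -5; python3 -m handwheel '[[[-2,4,6,-0.002,0.003,0,1],[-2,4,18,-0.002,0.003,0,1],[-2,4,34,-0.002,0.003,0,1],[-2,4,50,-0.002,0.003,0,1],[-2,4,64,-0.002,0.003,0,1],[-2,4,76,-0.002,0.003,0,1],[-2,4,85,-0.002,0.003,0,1],[-2,4,91,-0.002,0.003,0,1],[-2,4,94,-0.002,0.003,0,1],[-2,4,94,-0.002,0.003,0,1]]]';python3 go.py .586 .0385 .099 -5
python3 - <<'E'
from m import *
crop(s,240,100,390,250,4,"s11.png")
E
```

```text
t21.10 at [0.5877 0.0426 0.2014] yaw -4.9->-5.0 shift [ -1.    4.5 100.4] rot [-0.002  0.003  0.002] w 0.0364 F [ 0.9 -0.4 -0.7] j [ 0.14  0.26 -0.34  1.65  0.09  1.25 -1.87]
clock: 22.1
tool_pos: [0.5852, 0.0391, 0.1073]
eef_rot: [-3.138, 0.134, -0.0]
force: [-0.5, -0.3, -0.4]
gripper_width: 0.0363
t22.10 at [0.5852 0.0391 0.1073] yaw -4.9->-5.0 shift [0.9 0.5 8.3] rot [-0.    -0.     0.002] w 0.0363 F [-0.5 -0.3 -0.4] j [ 0.14  0.34 -0.34  1.76  0.12  1.06 -1.9 ]
```

View pics/s11.png

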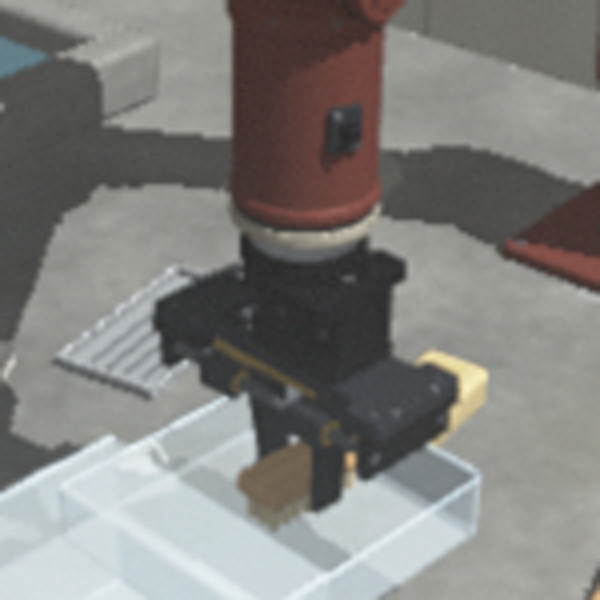

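```bash
python3 -m handwheel '[[[0,0,2,0,0,0,1],[0,0,4,0,0,0,1],[0,0,5,0,0,0,1],[0,0,6,0,0,0,1],[0,0,7,0,0,0,1],[0,0,8,0,0,0,1],[0,0,9,0,0,0,1],[0,0,9.5,0,0,0,1],[0,0,9.5,0,0,0,1],[0,0,9.5,0,0,0,1]]]';python3 go.py .586 .0385 .099 -5
```

```text
clock: 23.2
tool_pos: [0.5857, 0.039, 0.099]
eef_rot: [-3.138, 0.134, -0.002]
force: [-2.7, 0.8, 5.3]
gripper_width: 0.0364
t23.20 at [0.5857 0.039  0.099 ] yaw -4.9->-5.0 shift [0.4 0.5 0. ] rot [-0.    -0.001  0.002] w 0.0364 F [-2.7  0.8  5.3] j [ 0.14  0.34 -0.33  1.77  0.13  1.05 -1.9 ]
```

```bash
python3 -m handwheel '[[[0,0,0,0,0,0,0.2],[0,0,0,0,0,0,0],[0,0,0,0,0,0,-0.3],[0,0,0,0,0,0,-0.4],[0,0,0,0,0,0,-0.4],[0,0,-4,0,0,0,-0.4],[0,0,-15,0,0,0,-0.4],[0,0,-40,0,0,0,-0.4],[0,0,-75,0,0,0,-0.4],[0,0,-110,0,0,0,-0.4]]]'; python3 go.py .584 -.303 .15 29.5
python3 - <<'E'
from m import *
crop(s,190,130,390,280,4,"s12.png")
E
```

```text
clock: 24.2
tool_pos: [0.5853, 0.0391, 0.211]
eef_rot: [-3.138, 0.134, -0.002]
force: [1.5, -0.1, -0.2]
gripper_width: 0.0609
t24.20 at [0.5853 0.0391 0.211 ] yaw -4.9->29.5 shift [ 27.7 341.   60.9] rot [ 0.    -0.002 -0.6  ] w 0.0609 F [ 1.5 -0.1 -0.2] j [ 0.15  0.24 -0.34  1.65  0.09  1.26 -1.87]
```

View pics/s12.png

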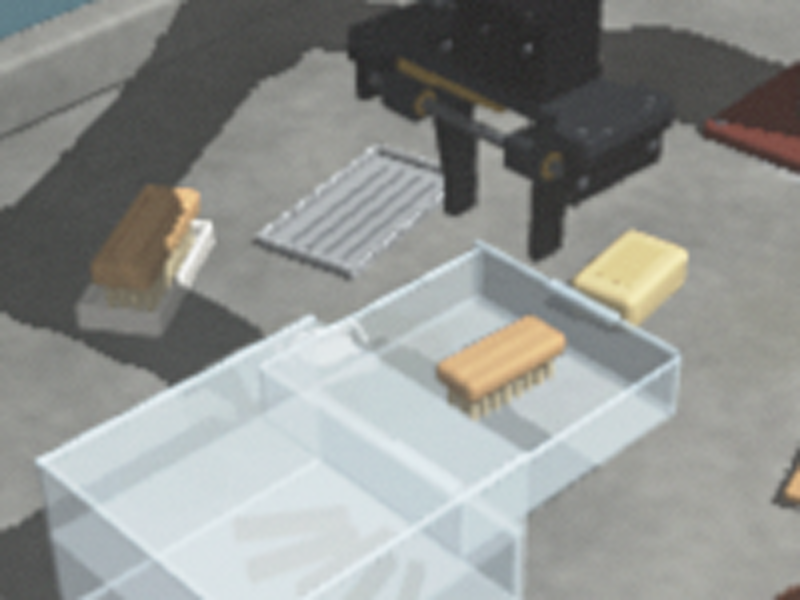

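The nail brush sits flat on the drawer floor. Next is the scrub brush.

```bash
python3 - <<'E'
from m import *
np.set_printoptions(precision=4,suppress=True)
l=[(np.array(p)+.5)/5-.5+np.array([180,80])-[.8,.6] for p in [(166,583),(236,481),(301,491),(232,610)]]
P=np.array([plane(s,p,.054)[:2] for p in l]); print(P.mean(0),[np.degrees(np.arctan2(*(q)[::-1])) for q in (P[1]-P[0],P[2]-P[3])],np.linalg.norm(P[1]-P[0]),np.linalg.norm(P[1]-P[2]))
crop(t,365,160,425,220,9,"t12.png")
E
python3 -m handwheel '[[[2,12,0,0,0,-0.02,-0.6],[5,38,0,0,0,-0.06,-1],[8,75,0,0,0,-0.13,-1],[12,118,0,0,0,-0.2,-1],[15,162,0,0,0,-0.28,-1],[18,207,0,0,0,-0.36,-1],[21,251,0,0,0,-0.44,-1],[24,292,0,0,0,-0.51,-1],[26,324,0,0,0,-0.57,-1],[28,341,0,0,0,-0.6,-1]]]'; python3 go.py .584 -.303 .15 29.5
```

```text
[ 0.5882 -0.2972] [np.float64(-150.9330676788969), np.float64(-149.42789809157713)] 0.11664002588762541 0.043240817277116275
clock: 25.4
tool_pos: [0.5831, -0.3069, 0.2089]
eef_rot: [3.038, 0.797, 0.002]
force: [0.3, 0.7, 0.7]
gripper_width: 0.0873
t25.40 at [ 0.5831 -0.3069  0.2089] yaw 29.4->29.5 shift [ 2.7 -3.  58.9] rot [ 0.001 -0.001 -0.002] w 0.0873 F [0.3 0.7 0.7] j [ 0.59  0.38 -0.23  1.47  0.09  1.3  -0.7 ]
```

View pics/t12.png

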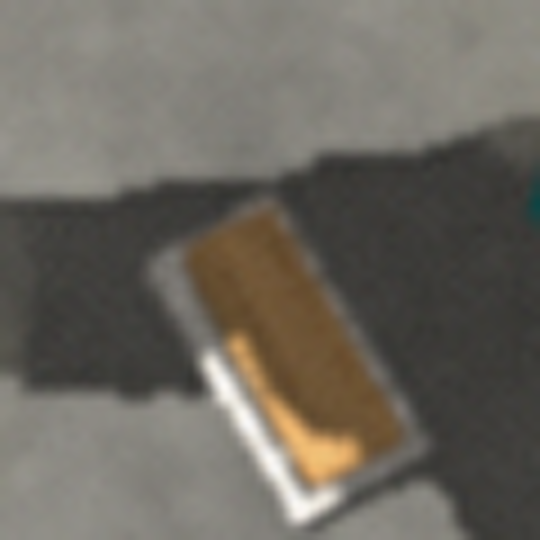

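```bash
python3 - <<'E'
from m import *
np.set_printoptions(precision=4,suppress=True)
T=lambda l:np.array([plane(t,(np.array(p)+.5)/9-.5+np.array([365,160]),z)[:2] for p in l])
z=.054;P=T([(183,250),(270,205),(408,440),(318,487)]);print("scrub",P.mean(0),[np.degrees(np.arctan2(*(q)[::-1])) for q in (P[2]-P[1],P[3]-P[0])])
z=.02;P=T([(150,260),(270,193),(428,445),(297,525)]);print("tray",P.mean(0),[np.degrees(np.arctan2(*(q)[::-1])) for q in (P[2]-P[1],P[3]-P[0])],np.linalg.norm(P[2]-P[1]),np.linalg.norm(P[1]-P[0]))
E
python3 go.py .5855 -.3015 .047 30
```

```text
scrub [ 0.584  -0.3045] [np.float64(-151.5207484066028), np.float64(-152.0569941665485)]
tray [ 0.5877 -0.3058] [np.float64(-149.85591891653192), np.float64(-152.630615713207)] 0.12880086152885165 0.06054766249395538
t25.50 at [ 0.5832 -0.3065  0.2088] yaw 29.3->30.0 shift [  4.2  -3.3 161.8] rot [ 0.001 -0.001 -0.013] w 0.0871 F [-0.2 -0.1 -0. ] j [ 0.59  0.38 -0.23  1.47  0.09  1.3  -0.71]
```

```bash
python3 -m handwheel '[[[4,-3,12,0,0,-0.006,-1],[4,-3,35,0,0,-0.006,-1],[4,-3,63,0,0,-0.006,-1],[4,-3,92,0,0,-0.006,-1],[4,-3,118,0,0,-0.006,-1],[4,-3,138,0,0,-0.006,-1],[4,-3,152,0,0,-0.006,-1],[4,-3,159,0,0,-0.006,-1],[4,-3,162,0,0,-0.006,-1],[4,-3,162,0,0,-0.006,-1]]]'; python3 go.py .585 -.3025 .047 29.7
python3 - <<'E'
from m import *
crop(s,180,130,280,230,6,"s13.png")
E
```

```text
clock: 26.5
tool_pos: [0.5858, -0.3016, 0.0471]
eef_rot: [3.037, 0.803, 0.003]
force: [-0.3, 0.5, -0.5]
gripper_width: 0.087
t26.50 at [ 0.5858 -0.3016  0.0471] yaw 29.6->29.7 shift [-1.1  0.4  0.1] rot [ 0.001 -0.002 -0.002] w 0.0870 F [-0.3  0.5 -0.5] j [ 0.57  0.52 -0.22  1.63  0.13  1.01 -0.74]
```

View pics/s13.png

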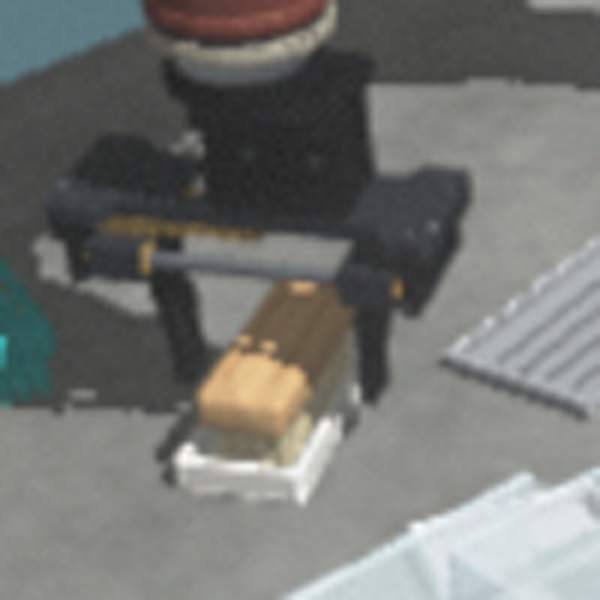

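```bash
python3 -m handwheel '[[[0,0,0,0,0,0,-0.6],[0,0,0,0,0,0,-0.4],[0,0,0,0,0,0,-0.2],[0,0,0,0,0,0,0],[0,0,0,0,0,0,0.5],[0,0,0,0,0,0,1],[0,0,0,0,0,0,1],[0,0,0,0,0,0,1],[0,0,0,0,0,0,1],[0,0,0,0,0,0,1]]]' 15; python3 -m handwheel '[[[0,0,-3,0,0,0,1],[0,0,-8,0,0,0,1],[0,0,-16,0,0,0,1],[0,0,-28,0,0,0,1],[0,0,-42,0,0,0,1],[0,0,-58,0,0,0,1],[0,0,-75,0,0,0,1],[0,0,-90,0,0,0,1],[0,0,-100,0,0,0,1],[0,0,-103,0,0,0,1]]]'; python3 go.py .406 -.249 .12 9.3
python3 - <<'E'
from m import *
crop(s,170,90,300,220,5,"s14.png")
E
```

```text
clock: 27.6
tool_pos: [0.586, -0.3021, 0.0478]
eef_rot: [3.036, 0.802, 0.004]
force: [0.1, 0.3, -0.0]
gripper_width: 0.0457
clock: 28.6
tool_pos: [0.5864, -0.3023, 0.1527]
eef_rot: [3.035, 0.802, 0.007]
force: [0.7, 0.1, -1.4]
gripper_width: 0.0458
t28.60 at [ 0.5864 -0.3023  0.1527] yaw 29.6->9.3 shift [-130.7 -135.5   31.7] rot [ 0.003 -0.004  0.354] w 0.0458 F [ 0.7  0.1 -1.4] j [ 0.58  0.42 -0.23  1.54  0.1   1.19 -0.72]
```

View pics/s14.png

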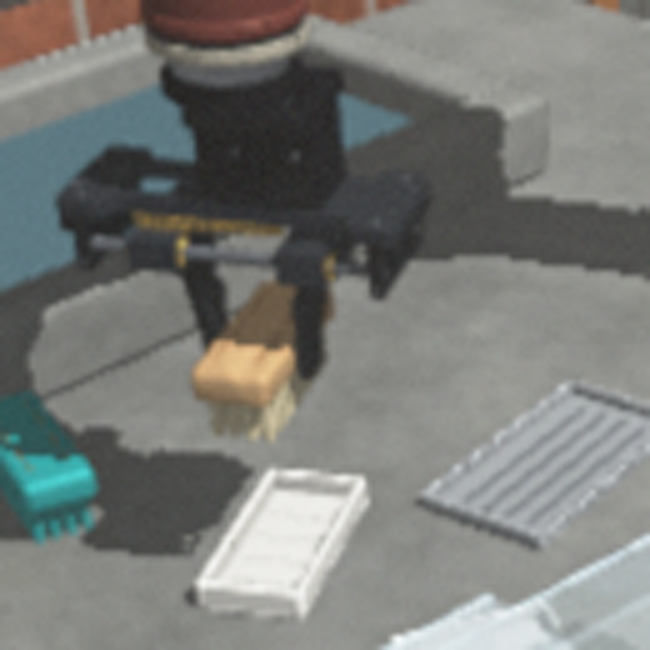

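```bash
python3 -m handwheel '[[[-4,-4,0,0,0,0.01,1],[-13,-13,0,0,0,0.04,1],[-27,-28,0,0,0,0.08,1],[-45,-46,0,0,0,0.13,1],[-64,-66,3,0,0,0.18,1],[-83,-86,8,0,0,0.23,1],[-101,-105,14,0,0,0.28,1],[-117,-121,21,0,0,0.32,1],[-127,-132,27,0,-0.003,0.345,1],[-131,-136,31,0,-0.004,0.354,1]]]'; python3 -m handwheel '[[[0,0,2,0,0,0,1],[0,0,10,0,0,0,1],[0,0,22,0,0,0,1],[0,0,34,0,0,0,1],[0,0,44,0,0,0,1],[0,0,50,0,0,0,1],[0,0,54,0,0,0,1],[0,0,56,0,0,0,1],[0,0,56,0,0,0,1],[0,0,56,0,0,0,1]]]'; python3 go.py .406 -.249 .044 9.3
python3 - <<'E'
from m import *
crop(s,220,90,340,220,5,"s15.png"); crop(t,340,200,440,300,5,"t15.png")
E
```

```text
clock: 29.7
tool_pos: [0.4027, -0.2479, 0.1185]
eef_rot: [3.13, 0.252, -0.004]
force: [0.1, 0.5, -0.5]
gripper_width: 0.0458
clock: 30.7
tool_pos: [0.4028, -0.2481, 0.0629]
eef_rot: [3.13, 0.252, -0.003]
force: [-1.0, -0.1, -1.3]
gripper_width: 0.0459
t30.70 at [ 0.4028 -0.2481  0.0629] yaw 9.2->9.3 shift [ 3.   1.3 18.8] rot [ 0.001  0.002 -0.001] w 0.0459 F [-1.  -0.1 -1.3] j [ 0.63  0.17 -0.19  2.07  0.04  0.91 -0.99]
```

View pics/s15.png

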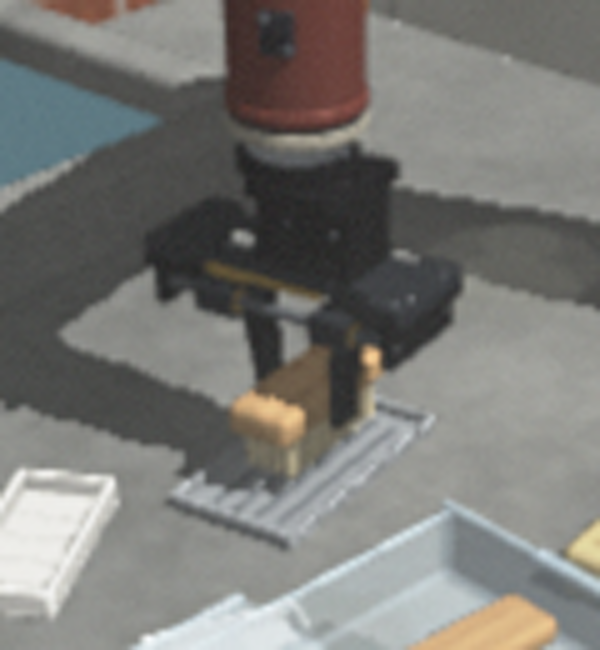

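View pics/t15.png

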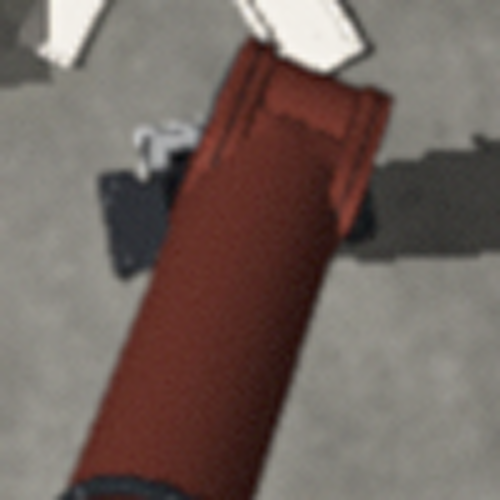

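Aligned over the drip tray; lower, then release.

```bash
python3 -m handwheel '[[[3,1.3,3,0,0.002,0,1],[3,1.3,6,0,0.002,0,1],[3,1.3,9,0,0.002,0,1],[3,1.3,12,0,0.002,0,1],[3,1.3,14,0,0.002,0,1],[3,1.3,16,0,0.002,0,1],[3,1.3,17,0,0.002,0,1],[3,1.3,18,0,0.002,0,1],[3,1.3,18.5,0,0.002,0,1],[3,1.3,18.5,0,0.002,0,1]]]';python3 go.py .406 -.249 .044 9.3
```

```text
clock: 31.8
tool_pos: [0.406, -0.249, 0.0446]
eef_rot: [3.13, 0.252, -0.0]
force: [-2.0, 1.6, 2.9]
gripper_width: 0.0458
t31.80 at [ 0.406  -0.249   0.0446] yaw 9.2->9.3 shift [0.  0.  0.6] rot [ 0.002  0.    -0.001] w 0.0458 F [-2.   1.6  2.9] j [ 0.63  0.2  -0.19  2.08  0.05  0.86 -1.  ]
```

```bash
python3 -m handwheel '[[[0,0,0,0,0,0,0],[0,0,0,0,0,0,-0.2],[0,0,0,0,0,0,-0.4],[0,0,0,0,0,0,-0.6],[0,0,0,0,0,0,-0.6],[0,0,-4,0,0,0,-0.6],[0,0,-15,0,0,0,-0.6],[0,0,-40,0,0,0,-0.7],[0,0,-70,0,0,0,-0.8],[0,0,-100,0,0,0,-1]]]'; python3 go.py .586 -.304 .10 30
python3 - <<'E'
from m import *
crop(s,180,110,330,230,5,"s16.png"); crop(t,350,170,430,220,8,"t16.png")
E
```

```text
clock: 32.8
tool_pos: [0.4059, -0.2487, 0.1466]
eef_rot: [3.13, 0.252, 0.0]
force: [-0.0, -0.0, 0.0]
gripper_width: 0.0803
t32.80 at [ 0.4059 -0.2487  0.1466] yaw 9.2->30.0 shift [168.9  83.4  46.7] rot [ 0.002  0.    -0.363] w 0.0803 F [-0. -0.  0.] j [ 0.64  0.07 -0.19  1.99  0.02  1.09 -0.97]
```

View pics/s16.png

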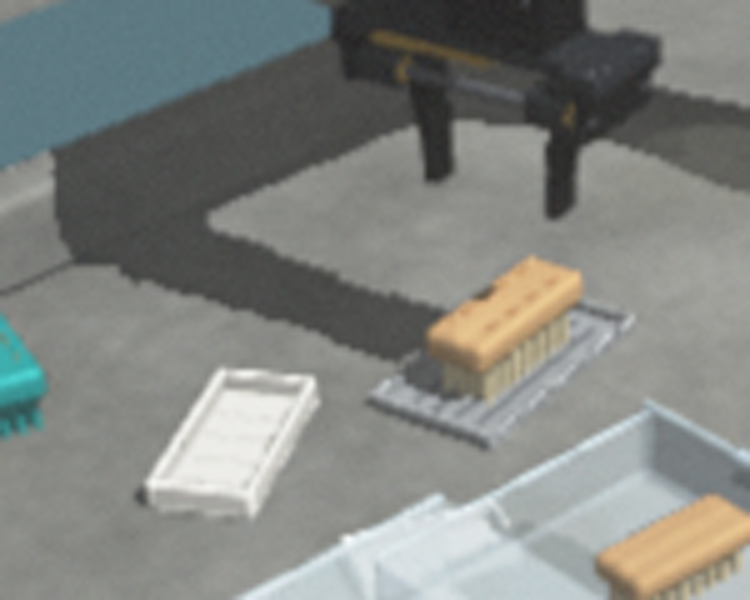

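View pics/t16.png

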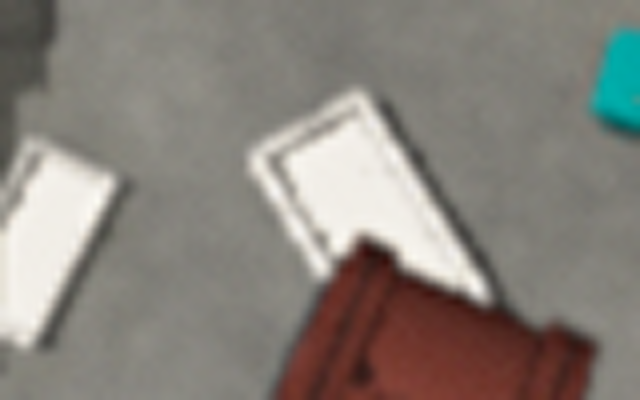

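```bash
python3 - <<'E'
from m import *
np.set_printoptions(precision=4,suppress=True)
def Q(f,l,o,k,off=(0,0)): return np.array([plane(f,(np.array(p)+.5)/k-.5+np.array(o)-np.array(off),.02)[:2] for p in l])
A=lambda q:np.degrees(np.arctan2(q[1],q[0]))%180
P=Q(s,[(148,488),(220,370),(318,378),(253,495)],(180,110),5,(.8,.6)); print(P.mean(0),A(P[1]-P[0]),A(P[2]-P[3]),np.linalg.norm(P[1]-P[0]),np.linalg.norm(P[1]-P[2]))
P=Q(t,[(248,155),(360,88),(495,300)],(350,170),8); print((P[0]+P[2])/2,A(P[2]-P[1]),np.linalg.norm(P[1]-P[2]),np.linalg.norm(P[1]-P[0]))
E
```

```text
[ 0.5856 -0.3044] 31.054816761708395 30.465666019325283 0.13161536364215037 0.0635211938729707
[ 0.5917 -0.3044] 30.544997843164737 0.12251735003325741 0.0647588763313644
```

```bash
python3 go.py .5866 -.305 .10 30.7; python3 -m handwheel '[[[5,2,0,0,0,-0.01,-1],[18,9,2,0,0,-0.04,-1],[38,19,6,0,0,-0.08,-1],[62,31,12,0,0,-0.13,-1],[87,43,19,0,0,-0.18,-1],[112,55,26,0,0,-0.24,-1],[135,66,33,0,0,-0.29,-1],[154,76,39,0,0,-0.33,-1],[165,81,44,0,0,-0.36,-1],[169,83,47,0,0,-0.373,-1]]]'; python3 go.py .5866 -.305 .035 30.7
```

```text
t33.00 at [ 0.4065 -0.2491  0.1459] yaw 9.2->30.7 shift [168.8  83.9  46.4] rot [ 0.003 -0.001 -0.375] w 0.0863 F [ 0.5 -0.6 -0.4] j [ 0.64  0.07 -0.19  1.99  0.02  1.08 -0.97]
clock: 34.0
tool_pos: [0.587, -0.3037, 0.0977]
eef_rot: [3.028, 0.831, -0.0]
force: [-0.3, 0.6, -0.4]
gripper_width: 0.0874
t34.00 at [ 0.587  -0.3037  0.0977] yaw 30.7->30.7 shift [-0.9  0.9 62.7] rot [ 0.001  0.001 -0.   ] w 0.0874 F [-0.3  0.6 -0.4] j [ 0.58  0.47 -0.23  1.59  0.12  1.1  -0.71]
```

```bash
python3 -m handwheel '[[[-1,1,5,0,0,0,-1],[-1,1,15,0,0,0,-1],[-1,1,25,0,0,0,-1],[-1,1,34,0,0,0,-1],[-1,1,42,0,0,0,-1],[-1,1,48,0,0,0,-1],[-1,1,50,0,0,0,-1],[-1,1,50,0,0,0,-1],[-1,1,50,0,0,0,-1],[-1,1,50,0,0,0,-1]]]'; python3 go.py .5866 -.305 .023 30.7
python3 - <<'E'
from m import *
crop(s,180,120,290,230,6,"s17.png")
E
```

```text
clock: 35.0
tool_pos: [0.587, -0.3052, 0.0482]
eef_rot: [3.028, 0.831, 0.001]
force: [-0.1, -0.2, -0.0]
gripper_width: 0.0869
t35.00 at [ 0.587  -0.3052  0.0482] yaw 30.7->30.7 shift [-0.2 -0.4 25.2] rot [ 0.002  0.    -0.   ] w 0.0869 F [-0.1 -0.2 -0. ] j [ 0.58  0.52 -0.22  1.62  0.13  1.01 -0.72]
```

View pics/s17.png

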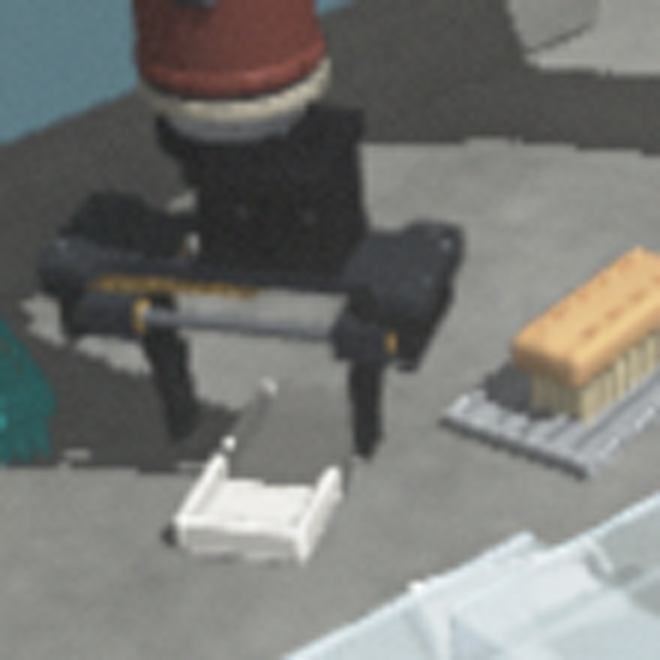

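```bash
python3 -m handwheel '[[[0,0,4,0,0,0,-1],[0,0,8,0,0,0,-1],[0,0,12,0,0,0,-1],[0,0,16,0,0,0,-1],[0,0,19,0,0,0,-1],[0,0,22,0,0,0,-1],[0,0,24,0,0,0,-1],[0,0,24.5,0,0,0,-1],[0,0,24.5,0,0,0,-1],[0,0,24.5,0,0,0,-1]]]'; python3 -m handwheel '[[[0,0,0,0,0,0,-0.9],[0,0,0,0,0,0,-0.8],[0,0,0,0,0,0,-0.7],[0,0,0,0,0,0,-0.6],[0,0,0,0,0,0,-0.5],[0,0,0,0,0,0,-0.4],[0,0,0,0,0,0,-0.2],[0,0,0,0,0,0,0],[0,0,0,0,0,0,0.5],[0,0,0,0,0,0,1]]]' 25;  python3 go.py .5866 -.305 .023 30.7
```

```text
clock: 36.1
tool_pos: [0.587, -0.3053, 0.0238]
eef_rot: [3.028, 0.831, 0.001]
force: [-0.5, 0.0, -0.3]
gripper_width: 0.0867
clock: 37.1
tool_pos: [0.587, -0.3052, 0.0237]
eef_rot: [3.028, 0.831, 0.001]
force: [0.4, 0.8, 1.1]
gripper_width: 0.0638
t37.10 at [ 0.587  -0.3052  0.0237] yaw 30.7->30.7 shift [-0.2 -0.4  0.7] rot [ 0.002  0.    -0.   ] w 0.0638 F [0.4 0.8 1.1] j [ 0.58  0.55 -0.22  1.63  0.14  0.97 -0.72]
```

```bash
python3 -m handwheel '[[[0,0,0,0,0,0,1],[0,0,0,0,0,0,1],[0,0,-1,0,0,0,1],[0,0,-3,0,0,0,1],[0,0,-5,0,0,0,1],[0,0,-7,0,0,0,1],[0,0,-9,0,0,0,1],[0,0,-10,0,0,0,1],[0,0,-10,0,0,0,1],[0,0,-10,0,0,0,1]]]' 30; python3 - <<'E'
from m import *
crop(s,180,110,290,230,6,"s18.png")
E
```

```text
clock: 38.1
tool_pos: [0.5869, -0.3052, 0.0337]
eef_rot: [3.028, 0.831, 0.001]
force: [1.0, -0.2, -1.9]
gripper_width: 0.064
```

View pics/s18.png

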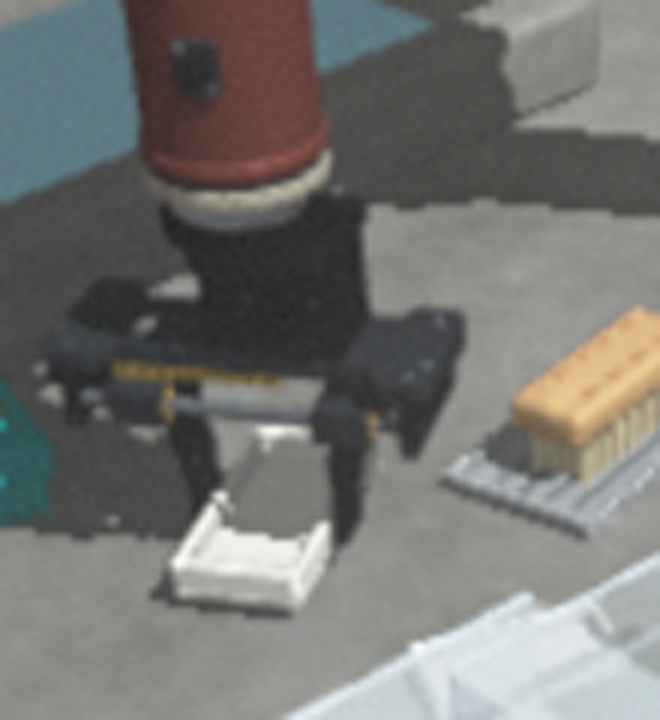

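Tray lifted level and firmly held. Raising it, then carrying it across.

```bash
python3 -m handwheel '[[[0,0,-4,0,0,0,1],[0,0,-14,0,0,0,1],[0,0,-30,0,0,0,1],[0,0,-52,0,0,0,1],[0,0,-78,0,0,0,1],[0,0,-106,0,0,0,1],[0,0,-134,0,0,0,1],[0,0,-160,0,0,0,1],[0,0,-180,0,0,0,1],[0,0,-192,0,0,0,1]]]'; python3 -m handwheel '[[[0,0,-2,0,0,0,1],[0,0,-4,0,0,0,1],[0,0,-4,0,0,0,1],[0,0,-4,0,0,0,1],[0,0,-4,0,0,0,1],[0,0,-4,0,0,0,1],[0,0,-4,0,0,0,1],[0,0,-4,0,0,0,1],[0,0,-4,0,0,0,1],[0,0,-4,0,0,0,1]]]'; python3 go.py .397 .236 .225 12.4
```

```text
clock: 39.2
tool_pos: [0.5874, -0.305, 0.2294]
eef_rot: [3.025, 0.83, 0.005]
force: [1.2, 0.7, -1.8]
gripper_width: 0.064
clock: 40.2
tool_pos: [0.5874, -0.3051, 0.2334]
eef_rot: [3.025, 0.83, 0.005]
force: [0.1, 0.3, -1.7]
gripper_width: 0.0636
t40.20 at [ 0.5874 -0.3051  0.2334] yaw 30.7->12.4 shift [ 112.3 -562.5    5.7] rot [ 0.005 -0.003  0.319] w 0.0636 F [ 0.1  0.3 -1.7] j [ 0.59  0.37 -0.23  1.44  0.09  1.34 -0.69]
```

```bash
python3 -m handwheel '[[[1,-5,0,0,0,0,1],[4,-18,0,0,0,0.01,1],[8,-39,0,0,0,0.02,1],[13,-67,0,0,0,0.035,1],[20,-100,0,0,0,0.055,1],[27,-135,0,0,0,0.075,1],[34,-170,0,0,0,0.095,1],[41,-203,0,0,0,0.115,1],[46,-232,0,0,0,0.13,1],[50,-252,0,0,0,0.143,1]]]'; python3 go.py .397 .236 .225 12.4
```

```text
clock: 41.2
tool_pos: [0.5005, -0.0596, 0.2324]
eef_rot: [3.076, 0.614, 0.006]
force: [-0.3, 0.3, -2.1]
gripper_width: 0.0637
t41.20 at [ 0.5005 -0.0596  0.2324] yaw 22.6->12.4 shift [  17.9 -312.7    5.9] rot [ 0.005 -0.004  0.178] w 0.0637 F [-0.3  0.3 -2.1] j [ 0.39  0.06 -0.38  1.81  0.03  1.27 -1.17]
```

```bash
python3 -m handwheel '[[[1,-22,0,0,0,0.01,1],[3,-52,0,0,0,0.03,1],[5,-86,0,0,0,0.05,1],[7,-122,0,0,0,0.07,1],[9,-158,0,0,0,0.09,1],[11,-194,0,0,0,0.11,1],[13,-229,2,0,0,0.13,1],[15,-262,3,0,0,0.15,1],[17,-290,5,0.003,-0.002,0.165,1],[18,-306,6,0.005,-0.004,0.178,1]]]'; python3 -m handwheel '[[[0,-6,2,0,0,0,1],[0,-6,10,0,0,0,1],[0,-6,25,0,0,0,1],[0,-6,45,0,0,0,1],[0,-6,68,0,0,0,1],[0,-6,90,0,0,0,1],[0,-6,108,0,0,0,1],[0,-6,120,0,0,0,1],[0,-6,126,0,0,0,1],[0,-6,126,0,0,0,1]]]'; python3 go.py .397 .236 .045 12.4
python3 - <<'E'
from m import *
crop(s,340,100,480,280,4,"s19.png"); crop(t,200,180,320,300,6,"t19.png")
E
```

```text
clock: 42.2
tool_pos: [0.3974, 0.2326, 0.2249]
eef_rot: [3.123, 0.343, 0.0]
force: [-0.4, -0.3, -1.6]
gripper_width: 0.0635
clock: 43.2
tool_pos: [0.3959, 0.2378, 0.0984]
eef_rot: [3.122, 0.342, -0.001]
force: [-0.0, -0.1, -1.5]
gripper_width: 0.0635
t43.20 at [0.3959 0.2378 0.0984] yaw 12.5->12.4 shift [ 0.7  2.  53.4] rot [0.001 0.001 0.002] w 0.0635 F [-0.  -0.1 -1.5] j [ 0.05  0.15 -0.72  2.04  0.11  0.99 -2.08]
```

View pics/s19.png

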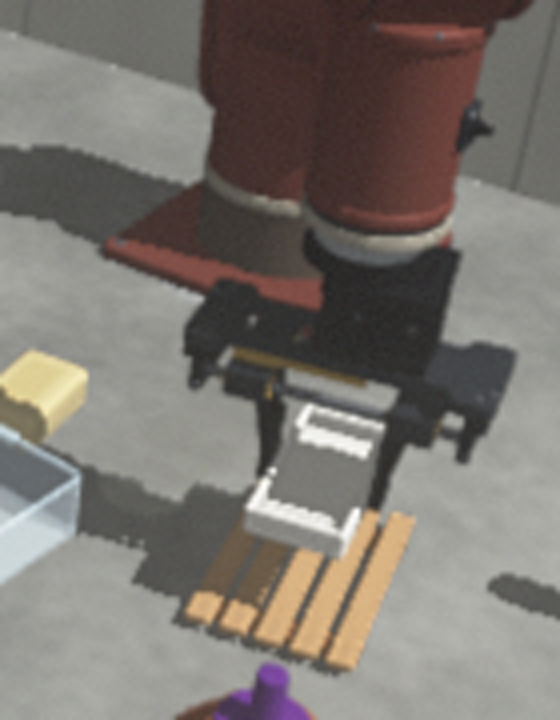

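View pics/t19.png

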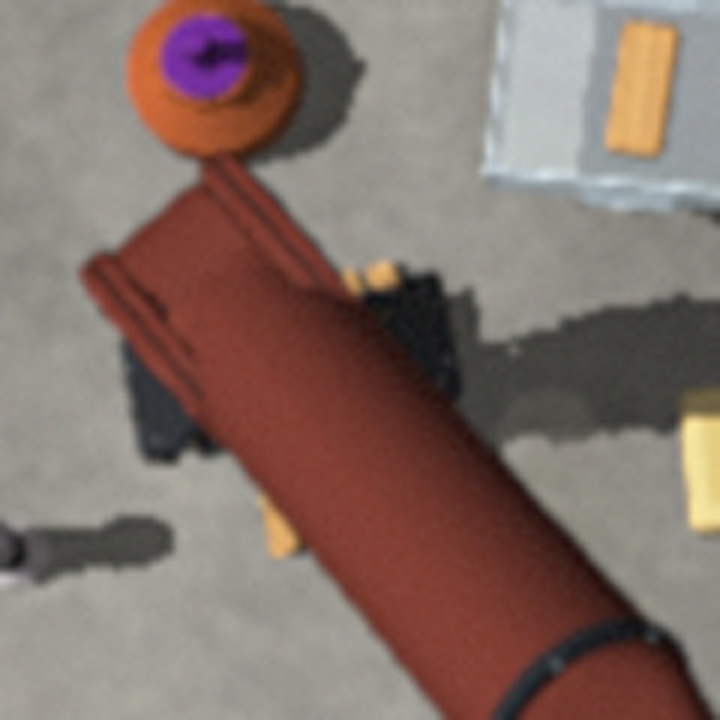

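```bash
python3 -m handwheel '[[[0.5,2,6,0,0,0,1],[0.7,2,16,0,0,0,1],[0.7,2,26,0,0,0,1],[0.7,2,34,0,0,0,1],[0.7,2,41,0,0,0,1],[0.7,2,46,0,0,0,1],[0.7,2,50,0,0,0,1],[0.7,2,53,0,0,0,1],[0.7,2,55,0,0,0,1],[0.7,2,55,0,0,0,1]]]'; python3 -m handwheel '[[[0,0,1,0,0,0,1],[0,0,2,0,0,0,1],[0,0,3,0,0,0,1],[0,0,4,0,0,0,1],[0,0,5,0,0,0,1],[0,0,5.5,0,0,0,1],[0,0,6,0,0,0,1],[0,0,6,0,0,0,1],[0,0,6,0,0,0,1],[0,0,6,0,0,0,1]]]'; python3 go.py .397 .236 .0375 12.4
```

```text
clock: 44.3
tool_pos: [0.3977, 0.2367, 0.0444]
eef_rot: [3.123, 0.343, 0.001]
force: [-0.1, 0.4, -2.5]
gripper_width: 0.0635
clock: 45.3
tool_pos: [0.3977, 0.2367, 0.0384]
eef_rot: [-3.123, -0.343, -0.001]
force: [0.1, 0.2, -1.4]
gripper_width: 0.0636
t45.30 at [0.3977 0.2367 0.0384] yaw 12.5->12.4 shift [-0.8  0.5  0.9] rot [ 0.    -0.001  0.002] w 0.0636 F [ 0.1  0.2 -1.4] j [ 0.01  0.25 -0.7   2.09  0.21  0.87 -2.16]
```

```bash
python3 -m handwheel '[[[0,0,0.3,0,0,0,1],[0,0,0.6,0,0,0,1],[0,0,0.9,0,0,0,1],[0,0,1.2,0,0,0,1],[0,0,1.4,0,0,0,1],[0,0,1.4,0,0,0,1],[0,0,1.4,0,0,0,1],[0,0,1.4,0,0,0,1],[0,0,1.4,0,0,0,1],[0,0,1.4,0,0,0,1]]]'; python3 go.py .397 .236 .0375 12.4
```

```text
clock: 46.3
tool_pos: [0.3978, 0.2367, 0.0376]
eef_rot: [3.122, 0.343, 0.002]
force: [-3.3, -1.6, 8.6]
gripper_width: 0.0639
t46.30 at [0.3978 0.2367 0.0376] yaw 12.5->12.4 shift [-0.9  0.5  0.1] rot [ 0.001 -0.001  0.002] w 0.0639 F [-3.3 -1.6  8.6] j [ 0.01  0.25 -0.7   2.09  0.21  0.87 -2.16]
```

Contact came at the expected height, so I'll release and lift clear.

```bash
python3 -m handwheel '[[[0,0,0.3,0,0,0,-0.3],[0,0,0.3,0,0,0,-0.5],[0,0,0.3,0,0,0,-0.7],[0,0,0.3,0,0,0,-1],[0,0,0.3,0,0,0,-1],[0,0,0.3,0,0,0,-1],[0,0,-3,0,0,0,-1],[0,0,-15,0,0,0,-1],[0,0,-40,0,0,0,-1],[0,0,-70,0,0,0,-1]]]'; python3 -m handwheel '[[[0,0,-30,0,0,0,-1],[0,0,-65,0,0,0,-1],[0,0,-100,0,0,0,-1],[0,20,-120,0,0,0,-1],[0,50,-120,0,0,0,-1],[0,85,-120,0,0,0,-1],[0,120,-120,0,0,0,-1],[0,150,-120,0,0,0,-1],[0,180,-120,0,0,0,-1],[0,200,-120,0,0,0,-1]]]'; python3 go.py .397 .03 .25 12.4
python3 - <<'E'
from m import *
crop(s,200,130,460,310,3,"s20.png"); crop(t,200,160,420,290,3.6,"t20.png")
E
```

```text
clock: 47.3
tool_pos: [0.397, 0.2367, 0.1086]
eef_rot: [3.122, 0.343, -0.001]
force: [0.4, 0.4, -0.1]
gripper_width: 0.0871
clock: 48.3
tool_pos: [0.4407, 0.0397, 0.2297]
eef_rot: [3.122, 0.341, 0.001]
force: [0.8, 1.0, 0.1]
gripper_width: 0.0872
t48.30 at [0.4407 0.0397 0.2297] yaw 12.5->12.4 shift [-44.7  -0.  -20.3] rot [ 0.001 -0.001  0.001] w 0.0872 F [0.8 1.  0.1] j [ 0.31 -0.07 -0.47  1.94 -0.03  1.26 -1.51]
```

View pics/s20.png

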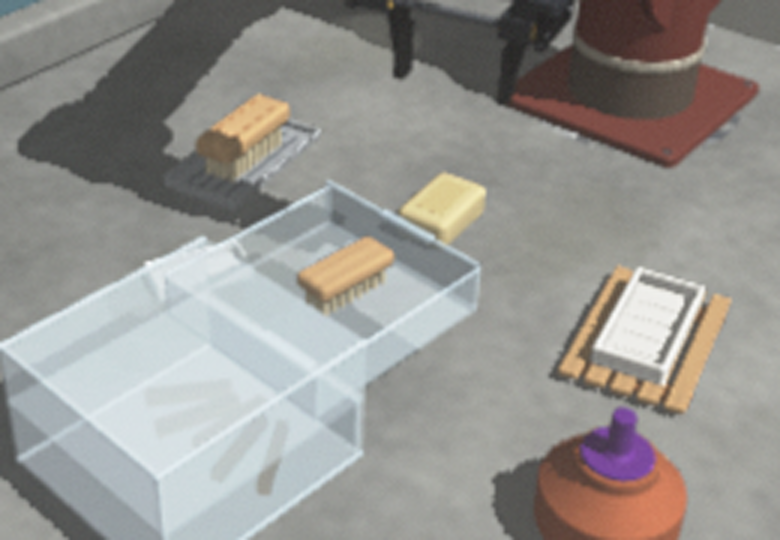

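View pics/t20.png

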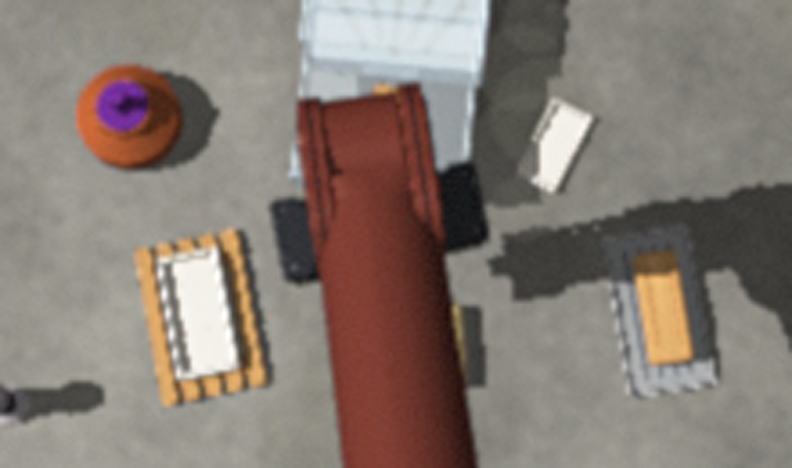

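```bash
python3 - <<'E'
from m import *
np.set_printoptions(precision=4,suppress=True)
g,tr=up(t,(222,175,250,205)); h=cv2.cvtColor(g,cv2.COLOR_BGR2HSV).astype(int); m=((h[...,0]>120)&(h[...,0]<160)&(h[...,1]>90)).astype(np.uint8); x,y,w,hh=cv2.boundingRect(big(m)); c=tr((x+w/2,y+hh/2)); print(c,w/8,hh/8,plane(t,c,.079),"jar",plane(t,(233.5,189.2),.075))
g,tr=up(s,(380,250,440,300)); h=cv2.cvtColor(g,cv2.COLOR_BGR2HSV).astype(int); m=((h[...,0]>120)&(h[...,0]<160)&(h[...,1]>90)).astype(np.uint8); x,y,w,hh=cv2.boundingRect(big(m)); a=tr((x,y));b=tr((x+w,y+hh)); print("scene plug box",a,b)
p=np.array([.6103,.3169,0]); 
P=np.array([proj(s,p+[.027*np.cos(q),.027*np.sin(q),z]) for q in np.linspace(0,6.28,60) for z in(.075,.079)]); print("pred flange u",P[:,0].min(),P[:,0].max(),"bottom",P[:,1].max(),"griptop",proj(s,p+[0,0,.115]),proj(s,p+[-.007,-.005,.115]))
crop(s,370,245,440,325,8,"s21.png")
E
python3 go.py .44 .04 .25 12.4
```

```text
[233.5625 189.    ] 14.0 13.625 [0.6105 0.3143 0.079 ] jar [0.6108 0.3153 0.075 ]
scene plug box [393.1875 265.8125] [417.9375 289.8125]
pred flange u 392.1800619312838 417.4709420694577 bottom 290.86467450420673 griptop [407.1863 268.2734] [406.7395 265.501 ]
t48.50 at [0.4405 0.042  0.2294] yaw 12.5->12.4 shift [ -0.9   1.8 -20.6] rot [ 0.    -0.     0.002] w 0.0866 F [-0.5  0.7  0.2] j [ 0.31 -0.07 -0.48  1.94 -0.03  1.26 -1.51]
```

View pics/s21.png

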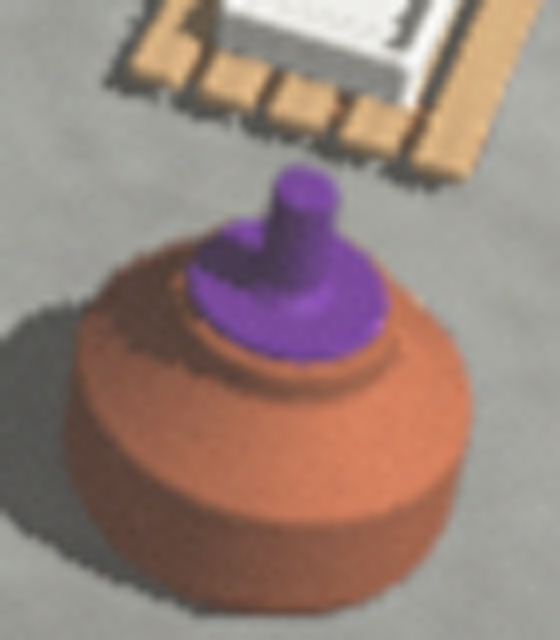

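```bash
python3 -c "
from bench import ticket
print(ticket.finish_job())"
```

```text
the job is handed in; nothing more can be done
None
```

I took the pile apart and put all four things in their places, then handed the job in at about 48.5 s of the 139 s. No verdict came back, so what follows rests on my own last checks.

- **Plug:** it is home in the jar. The flange lies flat on the rim with its centre about 1 mm from the mouth, and it met the rim at the expected height with about 5 N.
- **Nail brush:** it is flat, bristles down, on the floor of the pulled-out drawer. Contact came at the expected height.
- **Scrub brush:** it is bristles down and lengthwise on the drip tray, about 3 mm off centre in the top view.
- **Soap tray:** I set it down upright on the drainer, held until contact at the expected height, about 3 mm off centre and in line with the slats.
- **Soap and nozzle:** my moves stayed clear of both, and they look unmoved, though I did not measure them again at the end.

**Disagreement between cameras:** the two cameras differed by 4 to 9 mm, mostly in y. I weighed them against the known position of the gripper, and the final placements agree within the tolerances.

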